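# Shim a hold-down stand snug and clip its spindle

## Robot

A 7-joint arm with a two-finger parallel gripper is mounted at the origin on a cart in front of the work surface, level with it; the furniture and walls round the work are solid. World frame = base frame: x ahead of the robot, y to its left, z up, the work surface at z = 0. Lengths are in mm, angles in rad, forces in N, time in s.
With the tool pointing down it reaches from about 400 to 875 mm from the base axis. Payload 4.4 kg.
Tool frame: the origin (TCP) lies midway between the tips of the shut fingers; the grasp point (between the pads) lies 19 mm behind it; z points along the fingers, y is the direction in which the jaws open and shut (so a half turn about z gives the same grasp; the last joint's range is limited). The gripper opens to 85 mm and grips with 20 to 120 N. Pads are 22 mm wide; open, the fingers measure 114 mm over their backs; the gripper's body (76 mm by 85 mm) begins 54 mm behind the grasp point. The pads swing forward as they close: fully open they stand 13 mm farther back than shut.
Start: joints at [-1.271, 0.628, 0.038, 1.517, -0.027, 0.996, -0.02], TCP at [232.48, 607.018, 231.313] pointing down, gripper open.
Joint ranges: [-3.06, 3.06], [-0.37, 2.12], [-1.25, 1.32], [0.18, 2.47], [-1.1, 4.24], [0.23, 1.98], [-2.94, 2.94]. Speed limits (rad/s): [2.57, 2.57, 3.14, 3.14, 3.14, 3.14, 3.14].

## Interface

Orientations are given as [roll, pitch, yaw] about the fixed x, y, z axes, in that order (R = Rz(yaw) Ry(pitch) Rx(roll)).
In Python, from cell import ctrl, vision gives the robot as it stands.
- The arm moves only by the tool play_rows, never from a script. Its arguments are lists of equal length, an entry for each row: "slide": the shift along the tool's x, y, z in mm, a list of three; "turn": the turn about the tool's z in rad; "fingers": the opening, from 0 (shut) to 1 (fully open). A call has 1 to 5 rows; each row is the pose to reach, as a shift and turn from the pose measured when the call began, along the tool's axes at that moment; what a row does not reach only later rows make up. A row lasts 1/8 s, in which the tool goes at most 62.5 mm and 10.7 degrees, less where a joint would pass 70% of its speed; a pose out of reach is approached as far as the arm can. A call with a gripper value outside its range is refused whole. The fingers move at their own pace and stop on an object; the grip force is fixed at half the most. Time passes only in rows, so rows that repeat a pose let the fingers close. It gives the time, the measured TCP pose, the force and the opening at its end, in the units of the state.
- ctrl.read_state(): the state, without advancing time (a new reading comes with each control period).
- vision.get_image(name): name is "side" or "top"; returns (picture, depth): 384x512x3 uint8, blue, green, red; 384x512 float32, mm along the optical axis (not along the pixel's ray), 0 where there is no reading.
- vision.camera_params(name): a dict with "fx", "fy", "cx", "cy" (pixels), "dist_coeffs" ([k1, k2, p1, p2, k3] as OpenCV has them; the pictures are not rectified), "position" and "rotation" of the camera in the world. Camera axes: x right, y up, looking along -z (the intrinsics and any distortion apply to the point x, -y, -z); pixel columns grow to the right and rows downward; lengths in mm; the calibration is good to about 2 mm. A picture is of the moment at which its call begins. camera_params takes no time and is no camera call.
- ctrl.finish_job(): hands the job in, once; it reports no verdict.
The state is a dict: "clock": time; "qpos": joint angles; "qd": joint speeds; "tau": joint torques, N m; "eef_pos": TCP position; "tool_rot": TCP orientation; "force": force on the tool from outside, world axes, zero at the start; "torque": the same for the moment, N m; "width": finger opening in mm.
Only numpy, scipy, OpenCV 4.12 (cv2) and the standard library are available. Lean on these libraries where they do the work, as an engineer would, in place of code of your own. Each camera call takes 0.05 s, during which the arm holds its last target.

## Task

Pack the gap under the spring foot of the hold-down stand: slide yellow shim plates in from the front, each flat on the last and fully home against the two dowels, adding one after another until the foot sits snug on them and is lifted clearly off its stop (a few millimetres), and no more plates than that takes. Then push the red-handled spring clip from the front onto the groove of the spindle until it snaps home, and put every shim plate that was not needed into the white tray. Leave the petri dish, bottle and timer alone.

Things in the scene. Friction and masses are not known exactly. Their poses are not given: they have to be found in the camera images.
- stand: Hold-down stand bolted to the bench: blue base plate 100 x 120 mm, 15 mm thick, and an upright steel column 24 mm thick, 54 mm behind the spindle axis, top 155 mm above the bench. Origin: underside of the base, on the spindle axis; x points from the open front (robot's side) back to the column, z up. The base's front edge is at x = -24 mm.
- stand_pad (a point): Centre of the base's top face, under the foot, on the spindle axis, 15 mm above the bench; axes as the stand's. Two upright dowels (8 mm thick, 36 mm tall, at x = 27 mm, y = +-18 mm) are the back stop: a shim pushed home against them has its origin at x = +1 mm.
- head: Grey arm of the stand, clamped to the column at a height that differs from start to start. Origin: on the spindle axis, at the underside of the foot when the spindle is on its lower stop: the gap to pack is this height minus stand_pad's (13 to 28 mm). The arm, 34 mm wide, reaches 18 mm in front of the axis; its underside is 45 mm and its top 69 mm above this origin.
- spindle (a joint): How far the spring spindle is lifted off its lower stop, m (0 on the stop, up to 0.022). A spring and its weight press it down with about 3 N at the stop, 1.5 N more for every 10 mm.
- foot (a point): Middle of the underside of the spindle's black foot. The foot is flat over 18 mm diameter, then slopes up as a cone to 54 mm diameter at 14 mm above the underside, so that a shim pushed in from the front rides under it and lifts it.
- groove (a point): Middle of the groove near the top of the spindle, 84.5 mm above the foot's underside, just above the arm: a brass neck 12 mm thick and 11 mm high between steel shoulders 20 mm thick (the head above it is 10 mm tall). The clip goes on level, from the front of the stand (along the stand's +x).
- clip_seat (a point): Centre of the clip's seat, at half its thickness (3 mm above its underside): it coincides with the axis of the groove when the clip is home.
- clip: Steel spring clip with flat red handle, lying flat, 6 mm thick. Origin: underside, centre of the seat. x points out of the mouth; the handle runs along -x from -16 to -82 mm, 20 mm wide (grasp it across y near x = -65 mm). Two steel arms, 26 mm over all, have round noses at x = 7 mm, 7 mm apart, that spring open over the neck (5 to 10 N) and snap shut behind it.
- tray: White open tray, fixed, 170 mm (its x) by 140 mm (its y), walls 22 mm high and 4 mm thick. Origin: centre of its underside.
- petri_dish: Petri dish 90 mm across, 14 mm tall; leave it alone. Origin: centre of its underside.
- bottle_red_label: White bottle with black cap and a red-banded label, 60 mm across, 135 mm tall; leave it alone. Origin: centre of its underside.
- timer: Bench timer 70 x 62 x 19 mm; leave it alone. Origin: centre of its underside.
- shim_0: Yellow plastic shim plate with handle, 8 mm thick, lying flat; may be absent. Origin: underside, middle of the 44 x 44 mm leaf; its handle, 24 mm wide, runs along -x from -22 to -92 mm (grasp it across y near x = -75 mm). 60 g, balanced at x = -12 mm, so it rests on the base by itself. The bench from x = 0.42 to 0.68 m, y = 0.09 to 0.33 m, bears only shims and the clip.
- shim_1: Yellow plastic shim plate with handle, 8 mm thick, lying flat; may be absent. Origin: underside, middle of the 44 x 44 mm leaf; its handle, 24 mm wide, runs along -x from -22 to -92 mm (grasp it across y near x = -75 mm). 60 g, balanced at x = -12 mm, so it rests on the base by itself. The bench from x = 0.42 to 0.68 m, y = 0.09 to 0.33 m, bears only shims and the clip.
- shim_2: Yellow plastic shim plate with handle, 8 mm thick, lying flat; may be absent. Origin: underside, middle of the 44 x 44 mm leaf; its handle, 24 mm wide, runs along -x from -22 to -92 mm (grasp it across y near x = -75 mm). 60 g, balanced at x = -12 mm, so it rests on the base by itself. The bench from x = 0.42 to 0.68 m, y = 0.09 to 0.33 m, bears only shims and the clip.
- shim_3: Yellow plastic shim plate with handle, 8 mm thick, lying flat; may be absent. Origin: underside, middle of the 44 x 44 mm leaf; its handle, 24 mm wide, runs along -x from -22 to -92 mm (grasp it across y near x = -75 mm). 60 g, balanced at x = -12 mm, so it rests on the base by itself. The bench from x = 0.42 to 0.68 m, y = 0.09 to 0.33 m, bears only shims and the clip.
- shim_4: Yellow plastic shim plate with handle, 8 mm thick, lying flat; may be absent. Origin: underside, middle of the 44 x 44 mm leaf; its handle, 24 mm wide, runs along -x from -22 to -92 mm (grasp it across y near x = -75 mm). 60 g, balanced at x = -12 mm, so it rests on the base by itself. The bench from x = 0.42 to 0.68 m, y = 0.09 to 0.33 m, bears only shims and the clip.
- shim_5: Yellow plastic shim plate with handle, 8 mm thick, lying flat; may be absent. Origin: underside, middle of the 44 x 44 mm leaf; its handle, 24 mm wide, runs along -x from -22 to -92 mm (grasp it across y near x = -75 mm). 60 g, balanced at x = -12 mm, so it rests on the base by itself. The bench from x = 0.42 to 0.68 m, y = 0.09 to 0.33 m, bears only shims and the clip.

How it is judged:
By the outcome, as a careful person would: the job done as asked, in the order asked, and still so for the second after the job is handed in, with the robot touching nothing.
Of shim_0, shim_1, shim_2, shim_3, shim_4, shim_5 only 4 to 6 are there at a start; the rules pass over those that are not, and their reading is None.
At some moment in a run one of shim_0, shim_1, shim_2, shim_3, shim_4, shim_5, clip may be knocked a few centimetres aside while the robot is not near it.
It also fails if it takes over 210 s, if anything falls off the work surface, if the arm or the gripper's body presses on something with over 40 N, if the wrist force passes 120 N, or if a joint passes its speed limit or range.

## Working session

There is one attempt and no reset: what is moved stays moved. The work goes in short steps, Python scripts to look and compute and a tool call to move; the robot and the scene stay as the last step left them, time stands still between calls to the robot, and variables do not carry over. Pictures are saved under pics/ and viewed, and the job is handed in when it is done.

Besides the shell and the picture viewer there is one more tool, called after "Emit:" as name(argument=value, ...) on one line, values as JSON. play_rows: Moves the arm, as the interface text tells. Its arguments: {"type":"object","properties":{"slide":{"type":"array"},"turn":{"type":"array"},"fingers":{"type":"array"}},"required":["slide","turn","fingers"]}

```bash
ls -la; mkdir -p pics; cat > h.py <<'E'
import numpy as np, cv2, pickle
from cell import ctrl, vision
def grab(n,tag):
    im,d=vision.get_image(n); im=np.array(im); cv2.imwrite(f'pics/{tag}.png',im); np.savez(f'pics/{tag}.npz',im=im,d=d); return im,d
def cam(n):
    p=vision.camera_params(n); K=np.array([[p['fx'],0,p['cx']],[0,p['fy'],p['cy']],[0,0,1.]]); return K,np.array(p['dist_coeffs'],float),np.array(p['position'],float),p['rotation']
def rot(r):
    r=np.array(r,float)
    if r.shape==(3,3): return r
    from scipy.spatial.transform import Rotation as R
    return R.from_euler('xyz',r).as_matrix()
def rays(n,uv):
    K,D,P,r=cam(n); q=cv2.undistortPoints(np.array(uv,float).reshape(-1,1,2),K,D).reshape(-1,2)
    v=np.c_[q[:,0],-q[:,1],-np.ones(len(q))]
    return P,v@rot(r).T
def onplane(n,uv,z):
    P,v=rays(n,uv); t=(z-P[2])/v[:,2]; return P+v*t[:,None]
def atdepth(n,uv,d):
    P,v=rays(n,uv); return P+v*np.array(d,float).reshape(-1,1)
def proj(n,X):
    K,D,P,r=cam(n); c=(np.array(X,float).reshape(-1,3)-P)@rot(r); c=c*[1,-1,-1]
    return cv2.projectPoints(c,np.zeros(3),np.zeros(3),K,D)[0].reshape(-1,2)
def cloud(n,d):
    h,w=d.shape; u,v=np.meshgrid(np.arange(w),np.arange(h)); uv=np.c_[u.ravel(),v.ravel()]
    return atdepth(n,uv,d.ravel()).reshape(h,w,3)
E
python3 - <<'E'
from h import *
print(ctrl.read_state())
for n in('side','top'):
    print(n,vision.camera_params(n)); grab(n,n+'0')
E
```

```text
total 12
drwxr-xr-x  3 agent agent 4096 Dec  7 06:51 .
drwxr-xr-x 23 root  root  4096 Dec  7 06:51 ..
drwxr-xr-x  2 agent agent 4096 Dec  7 06:51 pics
{'clock': 0.0, 'qpos': array([-1.27075625,  0.62931847,  0.03845407,  1.51838989, -0.02697662,
        0.99630574, -0.01998323]), 'qd': array([-0.00039429,  0.00039271,  0.00124068, -0.00026484, -0.00014185,
       -0.00013827,  0.00075016]), 'tau': array([-3.95297238e-04, -5.63402259e+01,  1.22680563e+00, -1.93444973e+01,
        1.11456175e-02,  1.07161907e-02, -2.33818434e-05]), 'eef_pos': array([232.28563393, 606.39570745, 230.40024806]), 'tool_rot': array([-3.13969019e+00,  5.09229052e-05,  2.77577183e+00]), 'force': array([ 0.37743005, -0.54196298,  0.09500206]), 'torque': array([-0.02111561, -0.03550663,  0.02957835]), 'width': 85.5100608627239}
side {'fx': 399.08569407531456, 'fy': 399.08569407531456, 'cx': 256.11751574258676, 'cy': 190.48853744833855, 'dist_coeffs': array([-0.05935858,  0.        ,  0.        ,  0.        ,  0.        ]), 'position': array([-222.39866588,  398.5395981 , 1536.77417279]), 'rotation': array([ 0.56899192, -0.01583901, -1.99372927])}
top {'fx': 408.9445387946831, 'fy': 408.9445387946831, 'cx': 258.43825493466596, 'cy': 190.65054153222653, 'dist_coeffs': array([-0.01614968,  0.        ,  0.        ,  0.        ,  0.        ]), 'position': array([ 288.89492838,   25.13037387, 1660.1032519 ]), 'rotation': array([ 2.06937759e-01, -8.33046712e-05, -1.66220587e+00])}
```

View pics/side0.png

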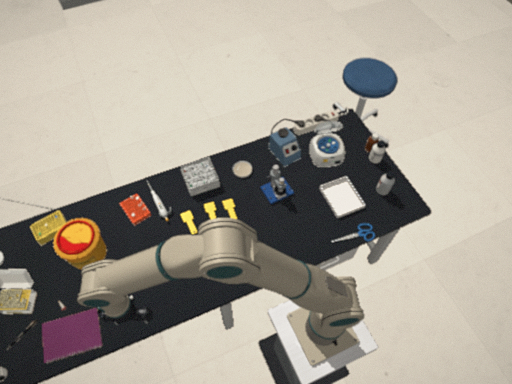

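View pics/top0.png

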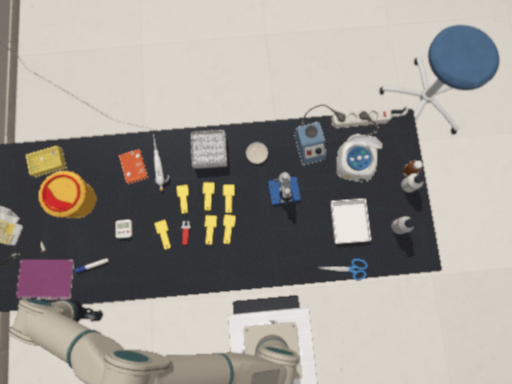

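```bash
python3 - <<'E'
from h import *
d=np.load('pics/top0.npz'); im=d['im']
cv2.imwrite('pics/t0a.png',cv2.resize(im[165:265,140:310],None,fx=4.5,fy=4.5,interpolation=cv2.INTER_CUBIC))
s=np.load('pics/side0.npz')['im']
cv2.imwrite('pics/s0a.png',cv2.resize(s[140:240,170:310],None,fx=5.5,fy=5.5,interpolation=cv2.INTER_CUBIC))
hsv=cv2.cvtColor(im,cv2.COLOR_BGR2HSV)
m=cv2.inRange(hsv,(20,120,120),(36,255,255)); m[:,:145]=0; m[:,300:]=0
n,l,st,c=cv2.connectedComponentsWithStats(m)
for i in range(1,n):
    if st[i,4]<30: continue
    ys,xs=np.nonzero(l==i); P=onplane('top',np.c_[xs,ys],8)[:,:2]; mu=P.mean(0)
    w,V=np.linalg.eigh(np.cov((P-mu).T)); a=V[:,1]; 
    p=(P-mu)@a
    if (p**3).mean()>0: a=-a;p=-p  # tail is handle -> toward -x
    print(i,st[i,4],c[i],mu.round(1),np.degrees(np.arctan2(a[1],a[0])).round(1),p.min().round(1),p.max().round(1))
m=cv2.inRange(hsv,(0,130,90),(8,255,255))|cv2.inRange(hsv,(172,130,90),(180,255,255)); m[:,:160]=0; m[:,300:]=0
n,l,st,c=cv2.connectedComponentsWithStats(m)
for i in range(1,n):
    if st[i,4]<8: continue
    print('red',st[i],c[i],onplane('top',c[i:i+1],6))
E
```

```text
1 276 [207.79710145 194.08333333] [639.1 202.5] -6.9 -66.8 51.5
2 265 [182.78867925 196.85283019] [636.9 305.9] 2.2 -67.7 52.7
3 260 [228.27692308 196.09615385] [622.9 119.1] -5.7 -66.4 51.1
4 285 [209.71929825 227.72982456] [499.6 203.9] -9.1 -66.2 53.2
5 282 [228.05319149 226.95744681] [495.9 129.7] -11.7 -66.2 53.4
6 279 [162.78494624 232.6953405 ] [496.7 394.5] 14.1 -67.4 52.1
red [182 229   7  16  99] [184.91919192 236.27272727] [[474.21418975 306.35574244   6.        ]]
```

```bash
sleep 1
```

```text
(no output)
```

View pics/t0a.png

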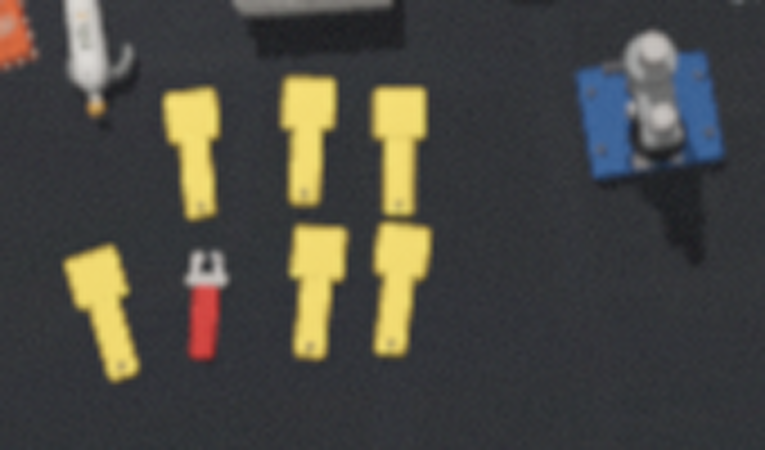

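View pics/s0a.png

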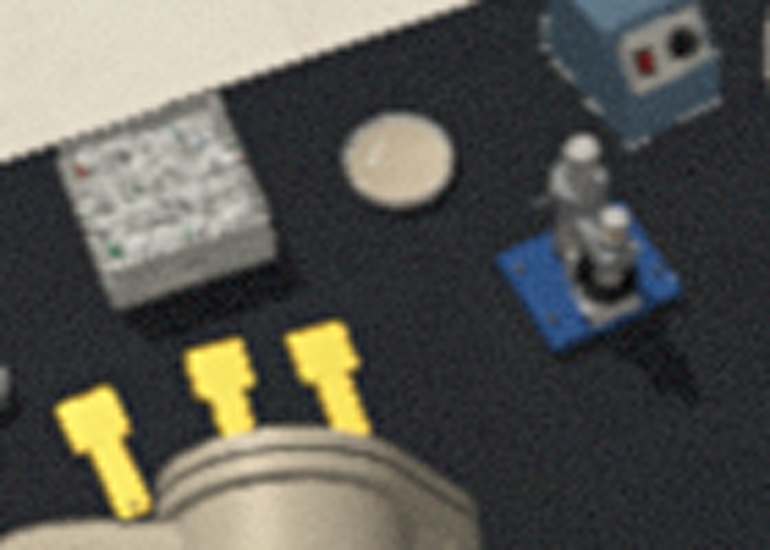

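```bash
python3 - <<'E'
from h import *
z=np.load('pics/top0.npz'); im,d=z['im'],z['d']; hsv=cv2.cvtColor(im,cv2.COLOR_BGR2HSV)
C=cloud('top',d)
sub=C[165:265,140:260,2]; print('bench z',np.median(C[200:225,245:262,2]), C[200:225,245:262,2].std())
m=cv2.inRange(hsv,(100,120,50),(125,255,255)); m[:,:262]=0;m[:,304:]=0;m[:172]=0;m[215:]=0
ys,xs=np.nonzero(m); P=onplane('top',np.c_[xs,ys],15)[:,:2].astype(np.float32)
r=cv2.minAreaRect(P); print(r, cv2.boxPoints(r), len(P))
np.set_printoptions(linewidth=250,precision=0,suppress=True)
print(C[172:210:1,276:300,2])
for i,j in((185,280),(190,295),(185,298)): print(C[i,j])
# tray
m=cv2.inRange(hsv,(0,0,150),(180,50,255)); n,l,st,c=cv2.connectedComponentsWithStats(m)
for i in range(1,n):
    if st[i,4]>300 and 320<c[i][0]<380 and 190<c[i][1]<250:
        ys,xs=np.nonzero(l==i); r=cv2.minAreaRect(onplane('top',np.c_[xs,ys],22)[:,:2].astype(np.float32)); print('tray',st[i],r)
# yellow rects with plane 8, zs
E
```

```text
bench z 0.8349571542628382 113.63067727725763
((625.624267578125, -110.62645721435547), (103.17650604248047, 122.86611938476562), 3.7409589290618896) [[ 570.1377    -52.690205]
 [ 578.1542   -175.29453 ]
 [ 681.11084  -168.56271 ]
 [ 673.09436   -45.95839 ]] 405
[[  10.   -4.    0.   -1.    5.   -1.   -4.    6.   -5.   -8.    3.    0.    1.   -2.    5.    2.    3.   -4.    2.   -1.    4.   -0.    7.    4.]
 [   2.    5.   -2.   -4.    3.    3.  111.  155.  156.  159.  157.  155.    1.    8.    4.    5.    8.    6.    1.   -2.    5.   -2.    8.    8.]
 [  -4.   12.    3.    5.    5.  119.  159.  152.  161.  157.  156.  153.  115.   -0.   -6.   -0.    4.    7.    2.   -6.   10.   -4.    2.   -2.]
 [  -4.   -1.    6.    4.  109.  117.  150.  153.  149.  157.  158.  154.  149.  116.   -2.   -1.    2.   -0.    2.    6.    9.    1.    2.   -1.]
 [  -8.    2.    3.  110.  110.  113.  152.  156.  154.  154.  154.  157.  114.  116.   -1.   -2.   -1.   -0.   -3.   -1.   -1.   -2.   -0.   -1.]
 [   1.   -1.    1.  114.  113.  112.  143.  152.  157.  157.  160.  161.  115.  111.   13.   18.   14
[... 4239 characters left out ...]
.   -0.   -5.   -1.    5.    2.    4.   -6.    3.   -2.    3.   -0.]
 [   3.    0.    1.    1.    2.    5.    3.    6.   -1.   -0.    5.    0.   -1.   -2.   -1.   -5.    6.    9.   -2.   -1.    3.   -0.    3.    1.]
 [  -4.    5.    1.    4.   -6.   -0.   -0.    3.   -2.   -5.    1.   -2.   11.   -1.   -1.    2.    3.   -2.    0.   -2.    7.    2.    2.   -2.]
 [  -1.    2.   -2.   -1.    1.    5.    5.   -0.   -7.   -3.   -0.   -5.    4.    2.   -5.    2.    4.    0.    4.    2.    8.    2.   -4.    4.]]
[646. -96.  26.]
[ 621. -156.   17.]
[ 644. -172.    4.]
tray [ 331  199   40   45 1507] ((476.23089599609375, -363.7540283203125), (143.36431884765625, 174.70416259765625), 88.77783203125)
```

```bash
python3 - <<'E'
from h import *
np.set_printoptions(linewidth=200,precision=1,suppress=True)
A=[vision.get_image('top') for _ in range(10)]
B=[vision.get_image('side') for _ in range(6)]
def avg(L):
    D=np.stack([np.where(x[1]>0,x[1],np.nan) for x in L]); return np.mean([x[0] for x in L],0).astype(np.uint8), np.nanmedian(D,0)
for n,L in(('top',A),('side',B)):
    im,d=avg(L); cv2.imwrite(f'pics/{n}avg.png',im); np.savez(f'pics/{n}avg.npz',im=im,d=d)
    C=cloud(n,np.nan_to_num(d)); 
    x0=np.array([599.7,-112.3]); t=np.radians(3.74); R=np.array([[np.cos(t),-np.sin(t)],[np.sin(t),np.cos(t)]])
    q=(C[...,:2]-x0)@R; z=C[...,2]
    def rep(name,mask): 
        v=z[mask]; print(n,name,mask.sum(),np.median(v),v.mean(),q[mask].mean(0), (q[mask].min(0)+q[mask].max(0))/2)
    X,Y=q[...,0],q[...,1]
    rep('base',(abs(z-15)<8)&(X>-18)&(X<70)&(abs(Y)>30)&(abs(Y)<55))
    rep('bench',(abs(z)<8)&(X>-80)&(X<-40)&(abs(Y)<50))
    rep('spindle',(z>120)&(z<145)&(np.hypot(X,Y)<18))
    rep('spindlein',(z>120)&(z<145)&(np.hypot(X,Y)<7))
    rep('armtop',(abs(z-99)<8)&(X>15)&(X<38)&(abs(Y)<13))
    rep('armtop2',(abs(z-99)<8)&(X>-16)&(X<38)&(abs(Y)<14)&(np.hypot(X,Y)>13))
    rep('col',(z>145)&(np.hypot(X-54,Y)<20))
    rep('dowel/foot',(z>35)&(z<62)&(np.hypot(X,Y)<40))
    hsv=cv2.cvtColor(im,cv2.COLOR_BGR2HSV); cc=proj(n,[599.7,-112.3,15])[0]; m=cv2.inRange(hsv,(100,110,40),(125,255,255)); mm=np.zeros_like(m); u,v=cc.astype(int); mm[v-35:v+35,u-35:u+35]=m[v-35:v+35,u-35:u+35]
    k,l,st,c=cv2.connectedComponentsWithStats(mm); mm=(np.isin(l,[i for i in range(1,k) if st[i,4]>60]))
    ys,xs=np.nonzero(mm); r=cv2.minAreaRect(onplane(n,np.c_[xs,ys],15)[:,:2].astype(np.float32)); print(r)
E
```

```text
top base 253 15.969027364311614 16.12779557886073 [25.7  0.2] [25.7 -0. ]
top bench 235 0.9038091488957889 0.8771733225034833 [-60.1   0. ] [-60.   0.]
top spindle 22 129.99974634071566 129.85813285373217 [ 1.3 -0.8] [ 1.4 -1. ]
top spindlein 11 129.89864518985564 129.81992166725988 [0.1 0.5] [0.  0.9]
top armtop 35 99.3796621018464 99.45371549457678 [26.8  0.3] [27.3 -0.1]
top armtop2 56 99.03642268809097 99.16842678536965 [16.3  0.5] [11.1  0.1]
top col 32 155.93255732836997 155.6754780605053 [54.  0.] [53.8 -0.9]
top dowel/foot 64 46.89053432171272 46.619078789629384 [-4.8  3.9] [ 2.9 -1.1]
((625.6475219726562, -110.98919677734375), (105.58297729492188, 123.68588256835938), 3.8490140438079834)
side base 120 16.6628823127528 16.726111188248137 [19.8 19.5] [26.1  0.1]
side bench 174 1.499786879502949 1.4366435868598244 [-60.1   0.1] [-60.2  -0.2]
side spindle 17 129.8385329278599 129.5665791060694 [-3.9 -0.5] [-3.9 -1.6]
side spindlein 8 130.95786594397498 130.8740573406304 [-0.4 -0.5] [-0.7 -0.7]
side armtop 21 99.54870261810788 99.93870028904 [26.8  1.7] [25.6  0. ]
side armtop2 35 99.59020303661623 99.79332386676586 [13.9  3.1] [9.9 0.6]
side col 27 155.5372990598687 154.63872131549482 [49.2 -0.5] [50.5 -0.6]
side dowel/foot 71 47.73732748206021 47.774170886916195 [-5.6  3. ] [-0.7 -2.1]
((621.8234252929688, -109.70008850097656), (109.32843780517578, 126.53712463378906), 3.076650619506836)
```

```bash
cat >> h.py <<'E'
def ang(a): return (a+np.pi)%(2*np.pi)-np.pi
def shims(n='top',z=8,im=None,ylo=60):
    if im is None: im,_=grab(n,'last_'+n)
    hsv=cv2.cvtColor(im,cv2.COLOR_BGR2HSV); m=cv2.inRange(hsv,(20,110,110),(36,255,255))
    k,l,st,c=cv2.connectedComponentsWithStats(m); out=[]
    for i in range(1,k):
        if st[i,4]<60: continue
        ys,xs=np.nonzero(l==i); P=onplane(n,np.c_[xs,ys],z)[:,:2]; mu=P.mean(0)
        if not(380<mu[0]<720 and -500<mu[1]<460): continue
        _,V=np.linalg.eigh(np.cov((P-mu).T)); a=V[:,1]; p=(P-mu)@a
        if (p**3).mean()>0: a=-a;p=-p
        # refine axis: leaf mean to handle mean
        for _ in range(3):
            b=np.array([-a[1],a[0]]); lf=P[p>10].mean(0); hd=P[(p<-15)&(p>-58)].mean(0); a=(lf-hd)/np.linalg.norm(lf-hd); p=(P-mu)@a
        e0,e1=np.percentile(p,1),np.percentile(p,99)
        o=hd+a*(a@(mu-hd)+(e0+e1)/2+35)
        out.append((st[i,4],o,np.arctan2(a[1],a[0]),o-75*a,e1-e0))
    return out
def clip(im):
    hsv=cv2.cvtColor(im,cv2.COLOR_BGR2HSV)
    m=cv2.inRange(hsv,(0,130,80),(9,255,255))|cv2.inRange(hsv,(171,130,80),(180,255,255))
    k,l,st,c=cv2.connectedComponentsWithStats(m); out=[]
    for i in range(1,k):
        if st[i,4]<30: continue
        ys,xs=np.nonzero(l==i); P=onplane('top',np.c_[xs,ys],6)[:,:2]; mu=P.mean(0)
        if not(380<mu[0]<700 and -250<mu[1]<420): continue
        _,V=np.linalg.eigh(np.cov((P-mu).T)); a=V[:,1]; a=a*np.sign(a[0]); p=(P-mu)@a
        out.append((st[i,4],mu+a*49,np.arctan2(a[1],a[0]),mu-16*a,p.min(),p.max()))
    return out
def to(x,y,z,yaw=None):
    s=ctrl.read_state(); R=rot(s['tool_rot']); p=np.array(s['eef_pos']); sl=R.T@(np.array([x,y,z])-p)
    yw=s['tool_rot'][2]; t=0 if yaw is None else -ang(yaw-yw)
    print('slide',sl.round(1),'turn',round(t,3),'| at',p.round(1),'rpy',np.array(s['tool_rot']).round(3),'t',round(s['clock'],2)); return sl,t
E
python3 - <<'E'
from h import *
im=np.load('pics/topavg.npz')['im']
for s in shims(im=im): print(s[0],s[1].round(1),np.degrees(s[2]).round(1),'grasp',s[3].round(1),s[4].round(0))
for s in clip(im): print('clip',s)
S=[s for s in shims(im=im) if abs(s[3][1]-130)<40 and s[3][0]<480][0]
print(S); to(S[3][0],S[3][1],60,S[2]+np.pi)
E
```

```text
279 [666.2 199.4] -6.0 grasp [591.6 207.3] 118.0
272 [665.2 307.2] 2.4 grasp [590.3 304.1] 118.0
267 [650.1 116.2] -5.6 grasp [575.5 123.4] 117.0
288 [527.5 199.7] -8.8 grasp [453.4 211.2] 118.0
285 [523.7 123.9] -11.5 grasp [450.2 138.8] 117.0
291 [524.  401.1] 13.4 grasp [451.  383.8] 118.0
clip (np.int32(100), array([522.62267577, 299.37106346]), np.float64(-0.15047144002914398), array([458.35714217, 309.1148405 ]), np.float64(-31.56427787177578), np.float64(30.1821818901592))
(np.int32(285), array([523.68345313, 123.86583575]), np.float64(-0.2011415878855932), array([450.19551757, 138.84993824]), np.float64(117.44458301643326))
slide [-370.8 -359.3  171.3] turn -0.165 | at [232.5 607.  231.3] rpy [ 3.142 -0.     2.776] t 0.9
```

Emit:
play_rows(slide=[[-370,-360,120],[-370,-360,120],[-370,-360,120],[-370,-360,120],[-370,-360,120]], turn=[-0.165,-0.165,-0.165,-0.165,-0.165], fingers=[1,1,1,1,1])

```text
clock: 1.52
eef_pos: [361.2, 329.2, 160.5]
tool_rot: [3.141, 0.001, 2.941]
force: [1.6, -0.6, -0.2]
width: 85.3
```

```bash
python3 - <<'E'
from h import *
to(450.2,138.8,60,np.pi-0.2011)
E
```

```text
slide [-125.  -169.   100.5] turn 0.001 | at [361.2 329.2 160.5] rpy [3.141e+00 1.000e-03 2.941e+00] t 1.52
```

Emit:
play_rows(slide=[[-125,-169,100],[-125,-169,100],[-125,-169,100],[-125,-169,100],[-125,-169,100]], turn=[0,0,0,0,0], fingers=[0.55,0.55,0.55,0.55,0.55])

```text
clock: 2.15
eef_pos: [451.0, 134.5, 59.3]
tool_rot: [-3.14, -0.0, 2.934]
force: [-0.5, 0.2, 0.2]
width: 47.0
```

```bash
python3 - <<'E'
from h import *
for n in('side','top'):
    im,d=grab(n,n+'1')
im,_=np.load('pics/top1.npz')['im'],0
for s in shims(im=im): print(s[0],s[1].round(1),np.degrees(s[2]).round(1),'grasp',s[3].round(1),s[4].round(0))
to(450.2,138.8,2,np.pi-0.2011)
E
```

```text
279 [666.2 199.4] -6.0 grasp [591.6 207.3] 118.0
273 [664.9 307.3] 2.3 grasp [590.  304.3] 119.0
262 [650.2 116.2] -5.8 grasp [575.5 123.7] 117.0
290 [523.9 401.2] 13.5 grasp [450.9 383.7] 118.0
slide [ 0.1 -0.3 58.4] turn -0.0 | at [450.3 139.   60.4] rpy [3.14e+00 1.00e-03 2.94e+00] t 2.25
```

Emit:
play_rows(slide=[[0,0,30],[0,0,50],[0,0,58],[0,0,58.5],[0,0,58.5]], turn=[0,0,0,0,0], fingers=[0.55,0.55,0.55,0.4,0])

```text
clock: 2.88
eef_pos: [450.5, 140.1, 2.8]
tool_rot: [3.139, 0.002, 2.941]
force: [-0.8, -0.4, 0.3]
width: 21.7
```

Emit:
play_rows(slide=[[0,0,0],[0,0,0],[0,0,0],[0,0,0]], turn=[0,0,0,0], fingers=[0,0,0,0])

```text
clock: 3.38
eef_pos: [450.5, 140.2, 2.9]
tool_rot: [3.139, 0.002, 2.941]
force: [-0.8, -0.2, -0.8]
width: 21.6
```

```bash
python3 - <<'E'
from h import *
im,d=grab('side','side2'); p=proj('side',[450,139,5])[0].astype(int); print(p)
u,v=p; cv2.imwrite('pics/s2.png',cv2.resize(im[v-50:v+50,u-60:u+60],None,fx=5,fy=5,interpolation=cv2.INTER_CUBIC))
to(450,139,60)
E
```

```text
[241 242]
slide [  0.2  -1.1 -57.2] turn 0 | at [450.5 140.2   2.8] rpy [3.139e+00 2.000e-03 2.941e+00] t 3.42
```

View pics/s2.png

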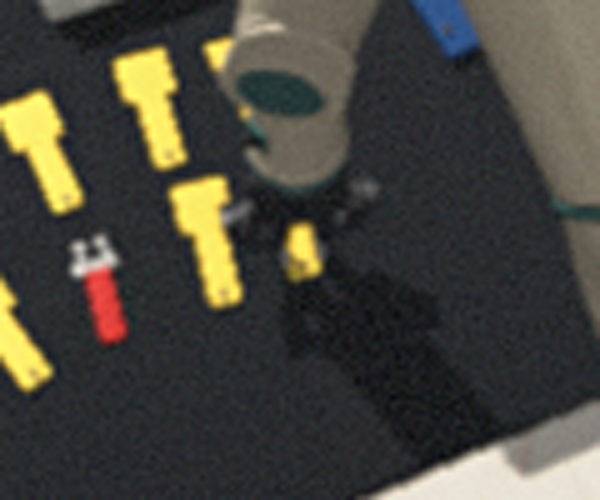

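Emit:
play_rows(slide=[[0,0,-30],[0,0,-60],[0,-60,-70],[0,-120,-70],[0,-180,-70]], turn=[0,0,-0.09,-0.18,-0.267], fingers=[0,0,0,0,0])

```text
clock: 4.05
eef_pos: [414.3, -38.1, 72.6]
tool_rot: [3.14, 0.003, -3.071]
force: [1.2, -1.1, -1.0]
width: 21.8
```

```bash
cat >> h.py <<'E'
S0=np.array([599.7,-112.5]); SY=np.radians(3.8)
def st(x,y=0): return S0+np.array([np.cos(SY)*x-np.sin(SY)*y,np.sin(SY)*x+np.cos(SY)*y])
def instand(p): 
    d=np.array(p)[:2]-S0; return np.array([np.cos(SY)*d[0]+np.sin(SY)*d[1],-np.sin(SY)*d[0]+np.cos(SY)*d[1]])
E
python3 - <<'E'
from h import *
g=st(-135); to(g[0],g[1],40,np.pi+SY)
E
```

```text
slide [-44.7 -86.8  32.6] turn 0.004 | at [414.3 -38.1  72.6] rpy [ 3.140e+00  3.000e-03 -3.071e+00] t 4.05
```

Emit:
play_rows(slide=[[-20,-60,10],[-45,-87,33],[-45,-87,33],[-45,-87,33],[-45,-87,33]], turn=[0,0,0,0,0], fingers=[0,0,0,0,0])

```text
clock: 4.68
eef_pos: [464.8, -120.4, 40.0]
tool_rot: [3.14, 0.002, -3.069]
force: [0.2, 0.7, -0.4]
width: 21.6
```

```bash
python3 - <<'E'
from h import *
g=st(-135); to(g[0],g[1],20,np.pi+SY)
im,d=grab('side','side3'); im2,_=grab('top','top3')
p=proj('side',[560,-115,25])[0].astype(int); u,v=p; a=cv2.resize(im[v-35:v+35,u-40:u+40],None,fx=5,fy=5,interpolation=cv2.INTER_CUBIC)
p=proj('top',[560,-115,25])[0].astype(int); u,v=p; b=cv2.resize(im2[v-35:v+35,u-38:u+38],None,fx=5,fy=5,interpolation=cv2.INTER_CUBIC)
cv2.imwrite('pics/c3.png',np.hstack([a,b]))
E
```

```text
slide [-0.1 -1.1 20. ] turn 0.006 | at [ 464.8 -120.4   40. ] rpy [ 3.140e+00  2.000e-03 -3.069e+00] t 4.67
```

View pics/c3.png

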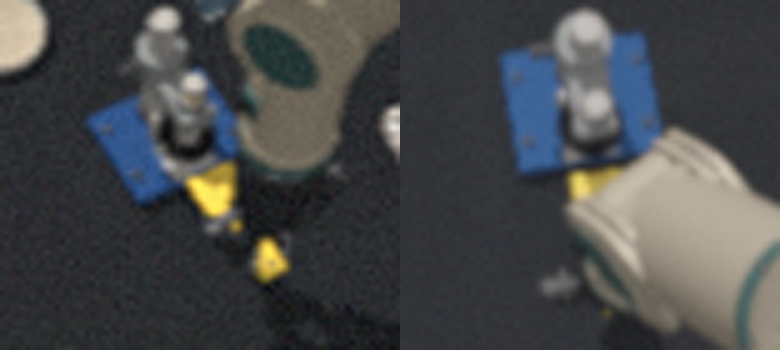

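Emit:
play_rows(slide=[[0,-1,15],[0,-1,20],[-15,-1,20],[-35,-1,20],[-50,-1,20]], turn=[0.006,0.006,0.006,0.006,0.006], fingers=[0,0,0,0,0])

```text
clock: 5.4
eef_pos: [516.0, -117.4, 20.6]
tool_rot: [3.14, 0.004, -3.074]
force: [-0.1, 0.1, -0.2]
width: 21.8
```

```bash
python3 - <<'E'
from h import *
g=st(-74); to(g[0],g[1],20,np.pi+SY); print(ctrl.read_state()['force'])
E
```

```text
slide [-9.8 -0.6  0.7] turn 0.001 | at [ 516.  -117.4   20.6] rpy [ 3.14   0.004 -3.074] t 5.4
[-0.05274012  0.08580098 -0.17371976]
```

Emit:
play_rows(slide=[[-4,-0.5,1],[-7,-0.5,1.5],[-9,-0.5,2],[-10.5,-0.5,2],[-12,-0.5,2]], turn=[0,0,0,0,0], fingers=[0,0,0,0,0])

```text
clock: 6.02
eef_pos: [527.4, -117.3, 18.6]
tool_rot: [3.14, 0.002, -3.074]
force: [-2.3, -0.9, -1.2]
width: 21.8
```

Emit:
play_rows(slide=[[-1,0,0.5],[-2,0,0.5],[-3,0,0.5],[-3,0,0.5]], turn=[0,0,0,0], fingers=[0,0,0,0])

```text
clock: 6.52
eef_pos: [527.6, -117.5, 17.5]
tool_rot: [3.141, -0.003, -3.075]
force: [-6.3, -1.0, 0.2]
width: 21.8
```

Emit:
play_rows(slide=[[0,0,0],[0,0,0],[0,0,0],[0,0,-15],[0,0,-50]], turn=[0,0,0,0,0], fingers=[0.3,0.5,0.5,0.5,0.5])

```text
clock: 7.15
eef_pos: [527.1, -117.3, 67.8]
tool_rot: [3.14, -0.005, -3.074]
force: [-0.0, 0.6, 0.6]
width: 42.5
```

```bash
python3 - <<'E'
from h import *
im,_=np.load('pics/topavg.npz')['im'],0
S=[s for s in shims(im=im) if abs(s[3][1]-123)<10 and s[3][0]>500][0]
print(S); to(S[3][0],S[3][1],80,S[2]+np.pi)
E
```

```text
(np.int32(267), array([650.10597616, 116.15335383]), np.float64(-0.09741051959529536), array([575.46152523, 123.44759441]), np.float64(117.29068734306651))
slide [-64.4 237.  -12.2] turn 0.165 | at [ 527.1 -117.3   67.8] rpy [ 3.14  -0.005 -3.074] t 7.15
```

Emit:
play_rows(slide=[[0,60,-20],[-15,120,-20],[-35,180,-20],[-64,237,-12],[-64,237,-12]], turn=[0,0.08,0.165,0.165,0.165], fingers=[0.55,0.55,0.55,0.55,0.55])

```text
clock: 7.78
eef_pos: [576.3, 131.4, 81.2]
tool_rot: [3.135, -0.002, 3.052]
force: [-0.4, -0.4, 0.2]
width: 46.9
```

```bash
python3 - <<'E'
from h import *
im,_=grab('top','top4'); imS,_=grab('side','side4')
for n,i in(('top',im),('side',imS)):
  for z in (8,23):
    for s in shims(n,z,im=i): print(n,z,s[0],s[1].round(1),np.degrees(s[2]).round(1),'grasp',s[3].round(1),s[4].round(0),'stand',instand(s[1]).round(1))
to(575.5,123.4,2,np.pi-0.0974)
p=proj('side',[580,-115,25])[0].astype(int); u,v=p; a=cv2.resize(imS[v-35:v+35,u-40:u+40],None,fx=5,fy=5,interpolation=cv2.INTER_CUBIC)
p=proj('top',[580,-115,25])[0].astype(int); u,v=p; b=cv2.resize(im[v-35:v+35,u-38:u+38],None,fx=5,fy=5,interpolation=cv2.INTER_CUBIC)
cv2.imwrite('pics/c4.png',np.hstack([a,b]))
E
```

```text
top 8 272 [665.2 307.2] 2.4 grasp [590.3 304.1] 118.0 stand [ 93.2 414.5]
top 8 288 [527.6 199.9] -8.6 grasp [453.4 211.1] 118.0 stand [-51.3 316.5]
top 8 290 [523.9 401.2] 13.5 grasp [450.9 383.7] 118.0 stand [-41.6 517.6]
top 23 272 [662.1 304.7] 2.3 grasp [587.2 301.8] 117.0 stand [ 89.9 412.2]
top 23 288 [525.7 198.1] -8.9 grasp [451.6 209.7] 117.0 stand [-53.3 314.8]
top 23 290 [522.  397.9] 13.5 grasp [449.1 380.4] 117.0 stand [-43.7 514.4]
side 8 121 [ 527.8 -122.2] -172.7 grasp [ 602.2 -112.6] 104.0 stand [-72.4  -4.9]
side 8 219 [665.5 198.9] -6.5 grasp [591.  207.4] 119.0 stand [ 86.3 306.4]
side 8 154 [637.9 111.6] -10.1 grasp [564.1 124.8] 100.0 stand [ 53.  221.1]
side 8 227 [662.6 307.6] 2.7 grasp [587.7 304.1] 119.0 stand [ 90.6 415. ]
side 8 241 [525.2 199.2] -8.8 grasp [451.1 210.6] 119.0 stand [-53.6 315.9]
side 8 256 [521.9 401.1] 13.3 grasp [448.9 383.9] 119.0 stand [-43.6 517.6]
side 23 121 [ 520.1 -117.1] -172.7 grasp [ 594.5 -107.6] 103.0 stand [-79.7   0.7]
side 23 219 [657.2 200.7] -6.6 grasp [582.7 209.3] 118.0 stand [ 78.1 308.7]
side 23 154 [629.8 114.3] -10.1 grasp [556.  127.6] 99.0 stand [ 45.1 224.3]
side 23 227 [654.3 308.5] 2.6 grasp [579.3 305.1] 118.0 stand [ 82.3 416.5]
side 23 241 [518.2 201.1] -8.8 grasp [444.1 212.5] 118.0 stand [-60.5 318.3]
side 23 256 [514.9 401.1] 13.3 grasp [441.9 383.9] 117.0 stand [-50.6 518.1]
slide [-1.  -1.  78.4] turn 0.002 | at [574.9 124.4  80.4] rpy [ 3.141 -0.005  3.046] t 7.88
```

View pics/c4.png

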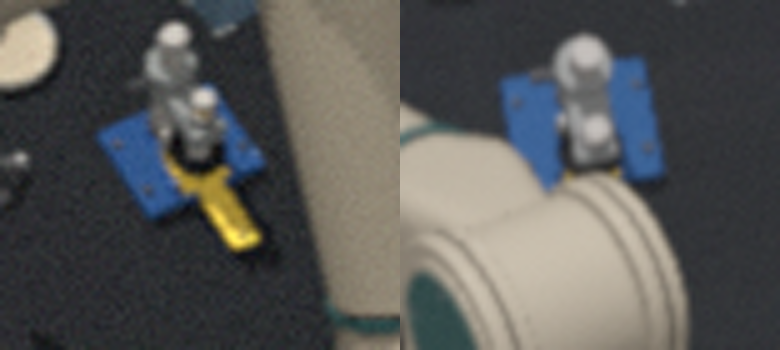

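Emit:
play_rows(slide=[[-1,-1,40],[-1,-1,70],[-1,-1,78],[-1,-1,78],[-1,-1,78]], turn=[0,0,0,0,0], fingers=[0.55,0.55,0.55,0.4,0])

```text
clock: 8.5
eef_pos: [576.4, 123.1, 4.0]
tool_rot: [3.141, -0.003, 3.045]
force: [0.1, 0.6, -0.6]
width: 21.2
```

Emit:
play_rows(slide=[[0,0,0],[0,0,0],[0,0,-20],[0,0,-60]], turn=[0,0,0,0], fingers=[0,0,0,0])

```text
clock: 9.0
eef_pos: [575.5, 122.8, 64.4]
tool_rot: [3.142, -0.006, 3.046]
force: [0.6, 0.7, 0.2]
width: 21.5
```

```bash
python3 - <<'E'
from h import *
g=st(-135); to(g[0],g[1],60,np.pi+SY)
E
```

```text
slide [  86.6 -253.7    4.9] turn -0.162 | at [575.5 122.8  64.4] rpy [ 3.142 -0.006  3.046] t 9.0
```

Emit:
play_rows(slide=[[30,-45,0],[60,-95,0],[87,-150,0],[87,-210,0],[87,-254,5]], turn=[-0.05,-0.1,-0.162,-0.162,-0.162], fingers=[0,0,0,0,0])

```text
clock: 9.62
eef_pos: [464.5, -124.7, 61.3]
tool_rot: [-3.14, -0.004, -3.077]
force: [0.7, -0.6, -1.2]
width: 21.5
```

```bash
python3 - <<'E'
from h import *
im,d=grab('side','side5'); 
p=proj('side',[560,-115,25])[0].astype(int); u,v=p; a=cv2.resize(im[v-50:v+50,u-60:u+60],None,fx=6,fy=6,interpolation=cv2.INTER_CUBIC)
cv2.imwrite('pics/c5.png',a)
g=st(-135); to(g[0],g[1],28.5,np.pi+SY)
E
```

```text
slide [-3.4 10.5 31.6] turn -0.01 | at [ 462.5 -131.9   60.2] rpy [-3.135 -0.008 -3.085] t 9.68
```

View pics/c5.png

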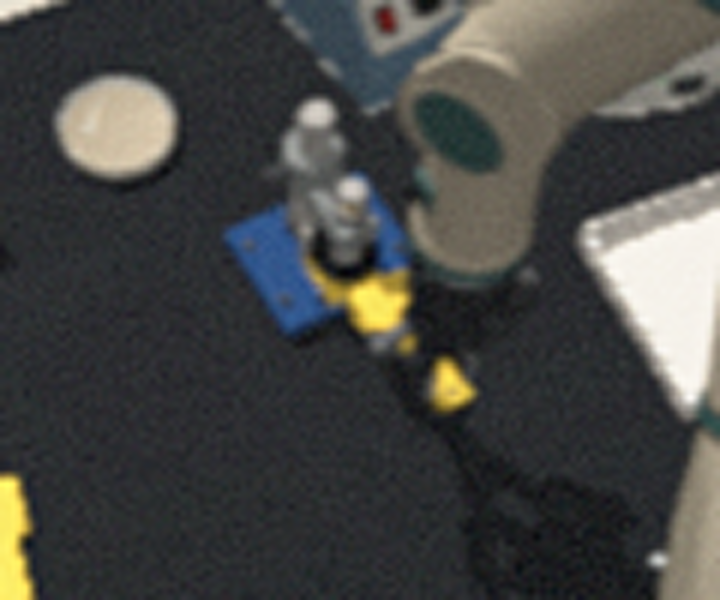

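Emit:
play_rows(slide=[[-3,10,0],[-3,10,20],[-3,10,31.5],[-3,10,31.5],[-3,10,31.5]], turn=[-0.01,-0.01,-0.01,-0.01,-0.01], fingers=[0,0,0,0,0])

```text
clock: 10.3
eef_pos: [465.0, -121.3, 29.0]
tool_rot: [-3.136, -0.008, -3.074]
force: [0.5, -0.5, -0.8]
width: 21.1
```

```bash
python3 - <<'E'
from h import *
g=st(-74); to(g[0],g[1],27.5,np.pi+SY)
g=st(-135); to(g[0],g[1],27.5,np.pi+SY)
E
```

```text
slide [-61.   -0.2   1. ] turn 0.001 | at [ 465.  -121.3   29. ] rpy [-3.136 -0.008 -3.074] t 10.3
slide [ 0.  -0.1  1.5] turn 0.001 | at [ 465.  -121.3   29. ] rpy [-3.136 -0.008 -3.074] t 10.3
```

Emit:
play_rows(slide=[[-10,0,1],[-20,0,1.2],[-30,0,1.5],[-40,0,1.5],[-50,0,1.5]], turn=[0,0,0,0,0], fingers=[0,0,0,0,0])

```text
clock: 10.92
eef_pos: [513.7, -118.2, 26.7]
tool_rot: [-3.135, -0.012, -3.075]
force: [-4.0, -0.3, 1.5]
width: 21.2
```

```bash
python3 - <<'E'
from h import *
g=st(-72.3); to(g[0],g[1],26.5,np.pi+SY); s=ctrl.read_state(); print(s['force'],s['width'])
E
```

```text
slide [-13.9   0.    0.1] turn 0.001 | at [ 513.7 -118.2   26.7] rpy [-3.135 -0.012 -3.075] t 10.93
[-3.96021732 -0.31547134  1.48384227] 21.200385974608423
```

Emit:
play_rows(slide=[[-6,0,0],[-10,0,0],[-13,0,0],[-15.5,0,0],[-17,0,0]], turn=[0,0,0,0,0], fingers=[0,0,0,0,0])

```text
clock: 11.55
eef_pos: [528.9, -117.4, 26.5]
tool_rot: [-3.135, -0.015, -3.075]
force: [-7.9, 0.2, 7.2]
width: 21.3
```

Emit:
play_rows(slide=[[-1.5,0,0],[-3,0,0],[-4,0,0]], turn=[0,0,0], fingers=[0,0,0])

```text
clock: 11.92
eef_pos: [528.9, -117.4, 26.3]
tool_rot: [-3.134, -0.023, -3.075]
force: [-10.3, 0.2, 9.3]
width: 21.4
```

Emit:
play_rows(slide=[[0,0,-0.5],[0,0,-0.5],[0,0,-0.5],[0,0,-20],[5,0,-60]], turn=[0,0,0,0,0], fingers=[0.3,0.5,0.5,0.5,0.5])

```text
clock: 12.55
eef_pos: [525.1, -116.9, 85.9]
tool_rot: [-3.135, -0.025, -3.075]
force: [-0.4, -0.7, 0.3]
width: 42.8
```

```bash
python3 - <<'E'
from h import *
C=clip(np.load('pics/topavg.npz')['im'])[0]; print(C)
to(C[3][0],C[3][1],100,np.pi+C[2])
E
```

```text
(np.int32(100), array([522.62267577, 299.37106346]), np.float64(-0.15047144002914398), array([458.35714217, 309.1148405 ]), np.float64(-31.56427787177578), np.float64(30.1821818901592))
slide [ 38.6 429.4 -16.1] turn 0.217 | at [ 525.1 -116.9   85.9] rpy [-3.135 -0.025 -3.075] t 12.55
```

Emit:
play_rows(slide=[[10,60,-16],[20,120,-16],[30,180,-16],[39,240,-16],[39,300,-16]], turn=[0,0.08,0.16,0.217,0.217], fingers=[0.5,0.5,0.5,0.5,0.5])

```text
clock: 13.18
eef_pos: [466.3, 182.1, 101.1]
tool_rot: [-3.13, -0.022, 2.991]
force: [1.2, -0.0, 0.5]
width: 42.6
```

```bash
cat > meas.py <<'E'
from h import *
import sys
np.set_printoptions(linewidth=200,precision=1,suppress=True)
tag=sys.argv[1]
A=[vision.get_image('top') for _ in range(6)]
B=[vision.get_image('side') for _ in range(6)]
for n,L in(('top',A),('side',B)):
    D=np.stack([np.where(x[1]>0,x[1],np.nan) for x in L]); im=np.mean([x[0] for x in L],0).astype(np.uint8); d=np.nanmedian(D,0)
    cv2.imwrite(f'pics/{n}{tag}.png',im); np.savez(f'pics/{n}{tag}.npz',im=im,d=d)
    C=cloud(n,np.nan_to_num(d)); z=C[...,2]; q=np.stack([(C[...,0]-S0[0])*np.cos(SY)+(C[...,1]-S0[1])*np.sin(SY),-(C[...,0]-S0[0])*np.sin(SY)+(C[...,1]-S0[1])*np.cos(SY)],-1); X,Y=q[...,0],q[...,1]
    def rep(name,mask):
        v=z[mask]; print(n,name,mask.sum(),np.median(v),v.mean(),v.std(),q[mask].mean(0))
    rep('base',(abs(z-15)<8)&(X>-18)&(X<70)&(abs(Y)>30)&(abs(Y)<55))
    rep('spindlein',(z>118)&(z<155)&(np.hypot(X,Y)<7))
    rep('spindle12',(z>118)&(z<155)&(np.hypot(X,Y)<14))
    rep('armtop2',(abs(z-99)<8)&(X>-16)&(X<38)&(abs(Y)<14)&(np.hypot(X,Y)>13))
    rep('col',(z>145)&(np.hypot(X-54,Y)<20))
    rep('handle',(z>5)&(z<60)&(X>-88)&(X<-40)&(abs(Y)<8))
    u,v=proj(n,[*st(-25),30])[0].astype(int); cv2.imwrite(f'pics/{n}{tag}c.png',cv2.resize(im[v-40:v+40,u-50:u+50],None,fx=6,fy=6,interpolation=cv2.INTER_CUBIC))
    for s in shims(n,8,im=im): print(n,s[0],s[1].round(1),np.degrees(s[2]).round(1),'grasp',s[3].round(1),s[4].round(0),'stand',instand(s[1]).round(1))
    if n=='top': print(clip(im))
E
python3 meas.py 6
```

```text
top base 252 16.124006934264003 16.145300073195987 1.899263399130736 [25.7  0.3]
top spindlein 9 131.8342788707448 132.19869746268276 1.4322923008086297 [-0.1 -0.1]
top spindle12 22 131.8099587601472 131.86786344236785 2.1777594659920143 [ 0.9 -0.3]
top armtop2 53 99.46468608202326 99.32332888264895 1.8696207722176073 [16.1  0.5]
top col 33 155.251244432598 155.0226032402884 2.740861031931281 [53.8  0.3]
top handle 45 31.739682693113764 31.556376028762326 1.8186112326554427 [-64.2  -0.3]
top 223 [680.6 197.9] -5.5 grasp [606.  205.1] 88.0 stand [101.3 304.4]
top 264 [666.4 307.3] 2.0 grasp [591.5 304.6] 116.0 stand [ 94.4 414.4]
top 126 [ 513.8 -119.8] -174.0 grasp [ 588.4 -112. ] 76.0 stand [-86.2  -1.6]
top 291 [524.  401.1] 13.4 grasp [451.  383.8] 118.0 stand [-41.5 517.5]
[(np.int32(99), array([522.2, 300.7]), np.float64(-0.12724798286380012), array([457.7, 308.9]), np.float64(-30.771855252533797), np.float64(30.381626503847702))]
side base 124 16.84382951479654 16.990142114263136 2.087410533136542 [20.9 19.9]
side spindlein 8 132.30404440769257 132.31865596766008 1.7996097294974243 [-1.2  0.3]
side spindle12 17 131.84161638258843 130.55405175663591 3.8673235468045073 [-4.5  0.1]
side armtop2 36 100.0663930472191 100.12593836471413 2.603141246327532 [14.8  3. ]
side col 27 155.83809328480606 154.44182504952565 3.696702009824697 [49.3 -0.5]
side handle 35 32.558140295075646 32.39016483836921 2.131260712707289 [-63.8  -0. ]
side 124 [ 538.9 -123.3] -172.6 grasp [ 613.3 -113.6] 118.0 stand [-61.4  -6.8]
side 185 [674.9 198.2] -5.7 grasp [600.3 205.7] 99.0 stand [ 95.6 305.1]
side 226 [662.6 307.8] 2.8 grasp [587.7 304.1] 119.0 stand [ 90.6 415.2]
side 196 [518.2 201.9] -7.3 grasp [443.8 211.5] 105.0 stand [-60.5 319.1]
side 255 [521.8 401.1] 13.4 grasp [448.9 383.6] 119.0 stand [-43.6 517.6]
```

View pics/side6c.png

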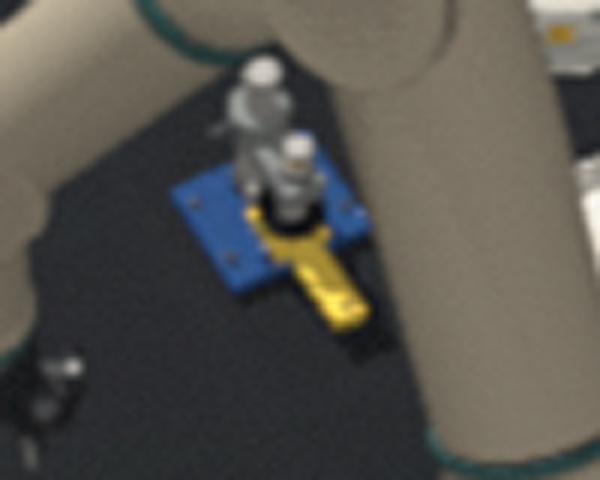

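View pics/top6c.png

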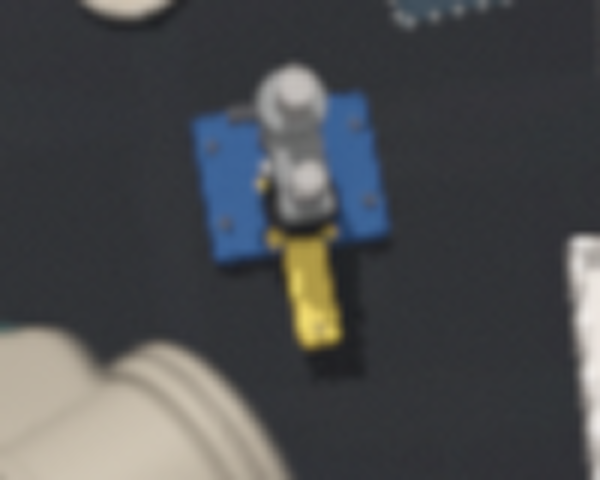

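```bash
python3 - <<'E'
from h import *
to(453.4,211.2,60,np.pi-0.152)
E
```

```text
slide [17.3 30.3 40.8] turn -0.0 | at [466.9 179.  100.8] rpy [-3.129 -0.023  2.989] t 13.78
```

Emit:
play_rows(slide=[[17,30,0],[17,30,40],[17,30,40],[17,30,40]], turn=[0,0,0,0], fingers=[0.5,0.5,0.5,0.5])

```text
clock: 14.28
eef_pos: [454.0, 210.5, 61.4]
tool_rot: [-3.129, -0.023, 2.988]
force: [0.1, -0.2, -0.9]
width: 42.6
```

```bash
python3 - <<'E'
from h import *
to(453.4,211.2,3,np.pi-0.152)
im,_=grab('side','side7')
for s in shims('side',8,im=im): print(s[0],s[1].round(1),np.degrees(s[2]).round(1),'grasp',s[3].round(1),s[4].round(0))
E
```

```text
slide [-0.6  1.3 58.4] turn -0.001 | at [454.  210.5  61.4] rpy [-3.129 -0.023  2.988] t 14.28
225 [662.4 307.4] 2.7 grasp [587.5 303.9] 119.0
133 [436.8 213.5] 167.9 grasp [510.1 197.8] 81.0
254 [521.7 400.9] 13.3 grasp [448.7 383.6] 118.0
```

Emit:
play_rows(slide=[[-0.5,1,35],[-0.5,1,55],[-0.5,1,59],[-0.5,1,59],[-0.5,1,59]], turn=[0,0,0,0,0], fingers=[0.5,0.5,0.5,0.4,0])

```text
clock: 14.95
eef_pos: [454.5, 211.4, 4.1]
tool_rot: [-3.131, -0.02, 2.988]
force: [-0.9, -0.7, 3.3]
width: 21.6
```

Emit:
play_rows(slide=[[0,0,0],[0,0,0]], turn=[0,0], fingers=[0,0])

```text
clock: 15.2
eef_pos: [455.0, 211.6, 4.6]
tool_rot: [-3.132, -0.019, 2.987]
force: [-0.3, -0.5, -0.5]
width: 21.4
```

Emit:
play_rows(slide=[[0,0,-30],[0,0,-60],[0,-50,-65],[0,-105,-65],[0,-160,-65]], turn=[0,0,-0.07,-0.15,-0.218], fingers=[0,0,0,0,0])

```text
clock: 15.82
eef_pos: [431.6, 52.4, 71.5]
tool_rot: [-3.136, -0.02, -3.075]
force: [0.5, -1.1, -0.6]
width: 21.4
```

```bash
python3 - <<'E'
from h import *
g=st(-140); to(g[0],g[1],60,np.pi+SY)
E
```

```text
slide [ -16.9 -175.6   12.2] turn 0.001 | at [431.6  52.4  71.5] rpy [-3.136 -0.02  -3.075] t 15.82
```

Emit:
play_rows(slide=[[0,-60,0],[-8,-120,5],[-17,-170,12],[-17,-175,12],[-17,-175,12]], turn=[0,0,0,0,0], fingers=[0,0,0,0,0])

```text
clock: 16.45
eef_pos: [459.8, -121.0, 60.2]
tool_rot: [-3.136, -0.02, -3.076]
force: [-0.3, -0.1, -0.3]
width: 21.1
```

```bash
python3 - <<'E'
from h import *
g=st(-140); to(g[0],g[1],37.5,np.pi+SY)
im,d=grab('side','side8'); 
p=proj('side',[560,-115,25])[0].astype(int); u,v=p; a=cv2.resize(im[v-50:v+50,u-60:u+60],None,fx=6,fy=6,interpolation=cv2.INTER_CUBIC)
cv2.imwrite('pics/c8.png',a)
E
```

```text
slide [-0.6 -0.7 22.7] turn -0.0 | at [ 459.8 -121.    60.2] rpy [-3.136 -0.02  -3.076] t 16.45
```

View pics/c8.png

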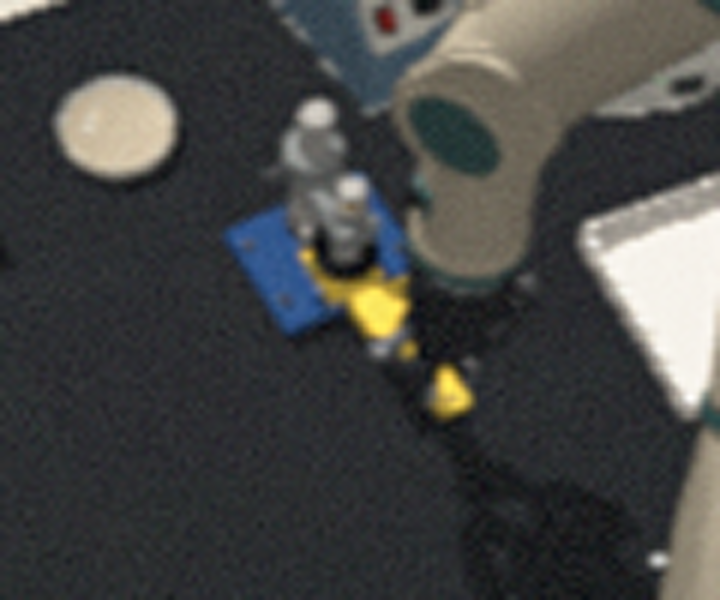

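Emit:
play_rows(slide=[[0,-0.5,15],[0,-0.5,23],[-10,-0.5,23],[-22,-0.5,23],[-34,-0.5,23]], turn=[0,0,0,0,0], fingers=[0,0,0,0,0])

```text
clock: 17.12
eef_pos: [491.0, -118.6, 36.2]
tool_rot: [-3.136, -0.027, -3.074]
force: [-9.3, -0.3, 0.7]
width: 21.6
```

```bash
python3 - <<'E'
from h import *
g=st(-71); to(g[0],g[1],36.5,np.pi+SY)
E
```

```text
slide [-37.9  -1.2  -1.3] turn 0.001 | at [ 491.  -118.6   36.2] rpy [-3.136 -0.027 -3.074] t 17.12
```

Emit:
play_rows(slide=[[-8,-0.6,-1],[-16,-0.8,-1],[-24,-1,-1]], turn=[0,0,0], fingers=[0,0,0])

```text
clock: 17.5
eef_pos: [513.8, -118.3, 36.2]
tool_rot: [-3.136, -0.03, -3.075]
force: [-4.3, 0.3, -0.9]
width: 21.0
```

```bash
python3 - <<'E'
from h import *
g=st(-71); to(g[0],g[1],35.6,np.pi+SY)
im,d=grab('side','side9'); 
p=proj('side',[560,-115,25])[0].astype(int); u,v=p; a=cv2.resize(im[v-50:v+50,u-60:u+60],None,fx=6,fy=6,interpolation=cv2.INTER_CUBIC)
cv2.imwrite('pics/c9.png',a)
E
```

```text
slide [-15.1   0.1   0.1] turn 0.001 | at [ 513.8 -118.3   36.2] rpy [-3.136 -0.03  -3.075] t 17.5
```

View pics/c9.png

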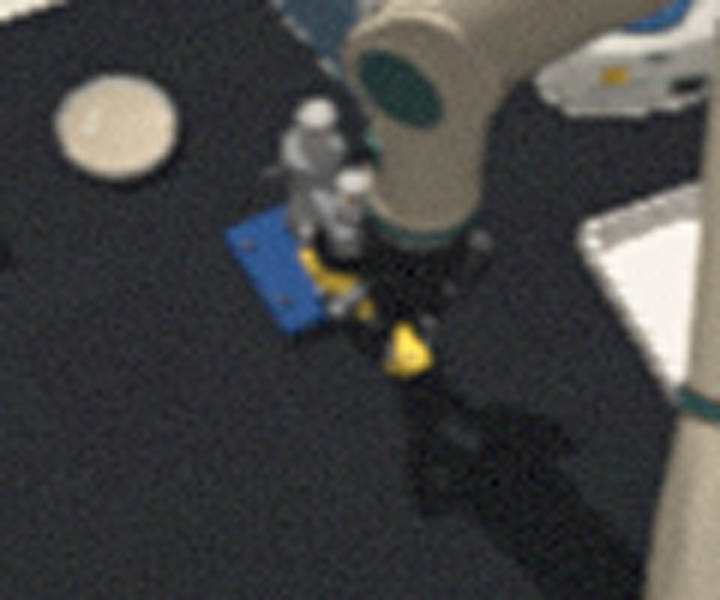

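Emit:
play_rows(slide=[[-6,0,0],[-11,0,0],[-14,0,0],[-16,0,0],[-18,0,0]], turn=[0,0,0,0,0], fingers=[0,0,0,0,0])

```text
clock: 18.18
eef_pos: [528.0, -117.6, 35.0]
tool_rot: [-3.134, -0.039, -3.075]
force: [-15.4, -0.5, 6.6]
width: 21.8
```

Emit:
play_rows(slide=[[-1.5,0,0],[-3,0,0],[-4,0,0]], turn=[0,0,0], fingers=[0,0,0])

```text
clock: 18.55
eef_pos: [528.0, -117.6, 35.0]
tool_rot: [-3.133, -0.047, -3.075]
force: [-12.8, 0.3, 9.0]
width: 21.2
```

Emit:
play_rows(slide=[[0,0,-0.5],[0,0,-0.5],[0,0,-0.5],[0,0,-20],[5,0,-60]], turn=[0,0,0,0,0], fingers=[0.3,0.5,0.5,0.5,0.5])

```text
clock: 19.18
eef_pos: [525.7, -117.0, 94.8]
tool_rot: [-3.134, -0.048, -3.075]
force: [1.0, -0.5, -0.1]
width: 42.9
```

```bash
python3 - <<'E'
from h import *
C=clip(np.load('pics/top6.npz')['im'])[0]; print(C)
to(C[3][0],C[3][1],100,np.pi+C[2])
E
```

```text
(np.int32(99), array([522.20805765, 300.6600725 ]), np.float64(-0.12724798286380012), array([457.73358956, 308.90888839]), np.float64(-30.771855252533797), np.float64(30.381626503847702))
slide [ 39.5 429.5  -6.5] turn 0.194 | at [ 525.7 -117.    94.8] rpy [-3.134 -0.048 -3.075] t 19.18
```

Emit:
play_rows(slide=[[10,60,-6],[20,120,-6],[30,180,-6],[39,240,-6],[39,300,-6]], turn=[0,0.08,0.16,0.194,0.194], fingers=[0.5,0.5,0.5,0.5,0.5])

```text
clock: 19.8
eef_pos: [466.8, 182.0, 100.8]
tool_rot: [-3.126, -0.045, 3.015]
force: [1.0, -0.2, -0.2]
width: 42.6
```

```bash
python3 meas.py 10; python3 - <<'E'
from h import *
C=clip(np.load('pics/top10.npz')['im'])
if C: to(C[0][3][0],C[0][3][1],60,np.pi+C[0][2])
a=cv2.imread('pics/side10c.png');b=cv2.imread('pics/top10c.png'); cv2.imwrite('pics/c10.png',np.hstack([a[:,150:540],b[:,150:540]]))
E
```

```text
top base 252 15.974943858300207 16.013741336194084 1.9120961433519614 [26.   0.9]
top spindlein 9 139.57116660734437 139.49121829027914 1.2029897054624017 [-0.3  0. ]
top spindle12 25 138.83842247904272 136.56755770330997 6.358606828663116 [-0.5 -0.4]
top armtop2 53 98.97075285980782 99.0339545498285 2.39856576921896 [17.1  1.5]
top col 32 155.62875606148737 155.20838158509287 2.012932505305878 [54.1  0.1]
top handle 49 39.884465262575304 39.80924102116511 1.471233425231775 [-63.9  -0.1]
top 196 [686.9 197.2] -5.4 grasp [612.2 204.4] 76.0 stand [107.5 303.3]
top 251 [667.8 307.6] 1.8 grasp [592.8 305.2] 113.0 stand [ 95.8 414.7]
top 135 [ 516.3 -120.6] -173.3 grasp [ 590.8 -111.8] 80.0 stand [-83.8  -2.6]
top 291 [524.  401.1] 13.4 grasp [451.  383.8] 118.0 stand [-41.5 517.5]
[(np.int32(99), array([522.4, 298.9]), np.float64(-0.15844477856999303), array([458.2, 309.1]), np.float64(-31.46389696128421), np.float64(30.42779630761918))]
side base 124 16.43449994459752 16.798622101092164 1.9852018704826093 [19.2 19.3]
side spindlein 8 139.3765105192764 135.5293850699413 8.803562690383165 [-0.3  1.3]
side spindle12 25 138.55221581750106 134.14559795956472 8.755836368845308 [-4.7  0.4]
side armtop2 35 99.74808115124392 99.9607382629812 2.3037953720243314 [15.1  3.1]
side col 26 155.6976005495277 154.91543233833468 3.143652737333436 [49.6  0. ]
side handle 35 39.94904270672032 39.94448028563326 1.7570810944842965 [-62.6  -0.1]
side 142 [ 537.8 -124.7] -171.4 grasp [ 612.  -113.4] 116.0 stand [-62.6  -8. ]
side 183 [675.3 198.1] -5.6 grasp [600.6 205.3] 99.0 stand [ 96.  304.9]
side 227 [662.6 307.6] 2.7 grasp [587.7 304.1] 119.0 stand [ 90.6 415. ]
side 255 [521.8 401.1] 13.4 grasp [448.9 383.6] 119.0 stand [-43.6 517.6]
slide [ 23.9 128.8  39.4] turn 0.029 | at [467.2 178.8 100.4] rpy [-3.125 -0.046  3.013] t 20.4
```

View pics/c10.png

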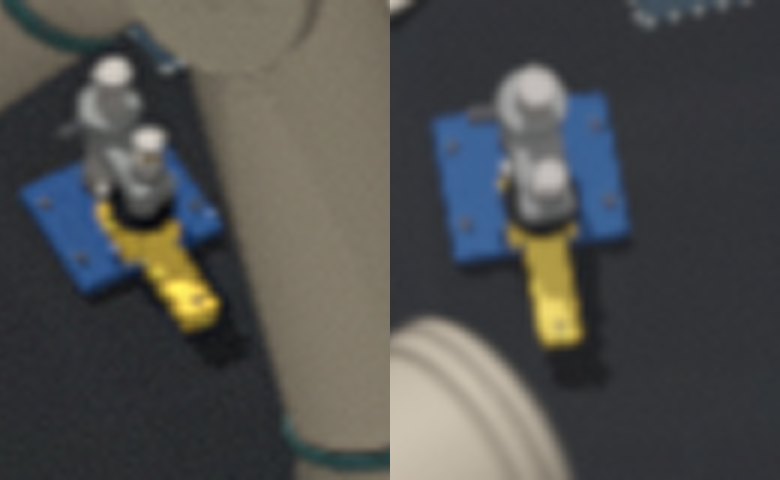

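Emit:
play_rows(slide=[[12,60,0],[24,115,20],[24,129,39],[24,129,39],[24,129,39]], turn=[0.026,0.026,0.026,0.026,0.026], fingers=[0.5,0.5,0.5,0.5,0.5])

```text
clock: 21.02
eef_pos: [458.6, 307.0, 60.4]
tool_rot: [-3.121, -0.045, 2.984]
force: [-0.5, -1.3, 0.6]
width: 43.0
```

```bash
python3 - <<'E'
from h import *
to(458.2,309,2.5,np.pi-.148)
im,_=grab('side','side11'); u,v=proj('side',[480,305,5])[0].astype(int)
cv2.imwrite('pics/c11.png',cv2.resize(im[v-40:v+40,u-50:u+50],None,fx=6,fy=6,interpolation=cv2.INTER_CUBIC))
E
```

```text
slide [-1.9  3.  57.8] turn -0.009 | at [458.6 307.   60.4] rpy [-3.121 -0.045  2.984] t 21.02
```

View pics/c11.png

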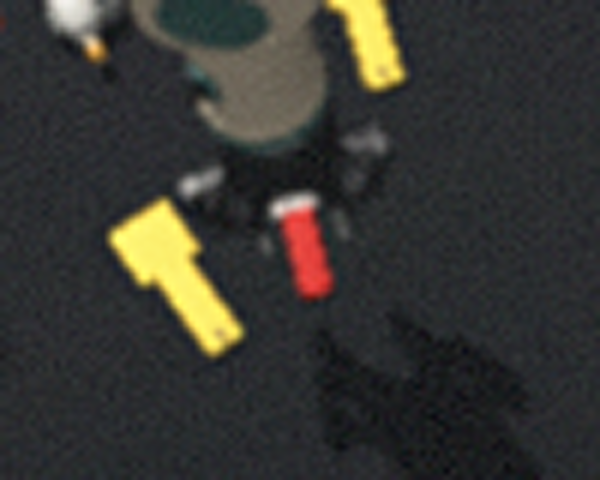

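Emit:
play_rows(slide=[[-1,2.5,35],[-1.5,2.5,53],[-2,2.5,57.5],[-2,2.5,58],[-2,2.5,58]], turn=[-0.009,-0.009,-0.009,-0.009,-0.009], fingers=[0.5,0.5,0.5,0.4,0])

```text
clock: 21.7
eef_pos: [459.0, 309.0, 3.6]
tool_rot: [-3.124, -0.044, 2.993]
force: [-2.5, -2.1, 13.0]
width: 17.8
```

Emit:
play_rows(slide=[[0,0,0],[0,0,0],[0,0,0]], turn=[0,0,0], fingers=[0,0,0])

```text
clock: 22.08
eef_pos: [459.2, 309.2, 3.8]
tool_rot: [-3.124, -0.044, 2.993]
force: [0.2, 0.2, 0.6]
width: 16.9
```

Emit:
play_rows(slide=[[0,0,-40],[0,0,-90],[0,-20,-135],[0,-70,-135],[0,-130,-135]], turn=[0,0,0,-0.07,-0.15], fingers=[0,0,0,0,0])

```text
clock: 22.7
eef_pos: [446.4, 181.7, 141.6]
tool_rot: [-3.132, -0.044, -3.136]
force: [1.1, -0.3, -1.8]
width: 16.5
```

```bash
python3 - <<'E'
from h import *
g=st(-125); to(g[0],g[1],130,np.pi+SY)
E
```

```text
slide [ -27.3 -302.5   13.4] turn -0.061 | at [446.4 181.7 141.6] rpy [-3.132 -0.044 -3.136] t 22.7
```

Emit:
play_rows(slide=[[0,-60,0],[-10,-120,0],[-20,-180,0],[-27,-240,8],[-27,-290,13]], turn=[-0.061,-0.061,-0.061,-0.061,-0.061], fingers=[0,0,0,0,0])

```text
clock: 23.32
eef_pos: [474.6, -111.1, 130.0]
tool_rot: [-3.134, -0.044, -3.077]
force: [1.3, -0.5, -0.8]
width: 16.5
```

Emit:
play_rows(slide=[[0,0,0],[0,0,0]], turn=[0,0], fingers=[0,0])

```text
clock: 23.58
eef_pos: [474.5, -110.6, 130.0]
tool_rot: [-3.135, -0.044, -3.077]
force: [-0.2, 0.8, -0.7]
width: 16.6
```

```bash
python3 - <<'E'
from h import *
g=st(-125); to(g[0],g[1],124,np.pi+SY)
im,d=grab('side','side12'); im2,d2=grab('top','top12')
p=proj('side',[560,-115,125])[0].astype(int); u,v=p; a=cv2.resize(im[v-35:v+35,u-40:u+40],None,fx=5,fy=5,interpolation=cv2.INTER_CUBIC)
p=proj('top',[560,-115,125])[0].astype(int); u,v=p; b=cv2.resize(im2[v-35:v+35,u-38:u+38],None,fx=5,fy=5,interpolation=cv2.INTER_CUBIC)
cv2.imwrite('pics/c12.png',np.hstack([a,b]))
E
```

```text
slide [ -0.1 -10.1   6. ] turn -0.002 | at [ 474.5 -110.6  130. ] rpy [-3.135 -0.044 -3.077] t 23.57
```

View pics/c12.png

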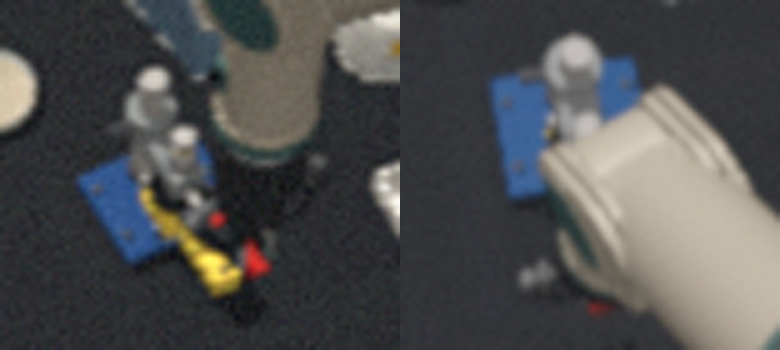

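Emit:
play_rows(slide=[[0,-7,5],[0,-10,6],[-10,-10,6],[-22,-10,6],[-33,-10,6]], turn=[0,0,0,0,0], fingers=[0,0,0,0,0])

```text
clock: 24.3
eef_pos: [509.6, -116.8, 122.9]
tool_rot: [-3.135, -0.043, -3.074]
force: [0.5, 0.2, -1.3]
width: 16.8
```

```bash
python3 - <<'E'
from h import *
g=st(-63); to(g[0],g[1],124,np.pi+SY)
im,d=grab('side','side13'); im2,d2=grab('top','top13'); print(ctrl.read_state()['force'])
p=proj('side',[590,-115,125])[0].astype(int); u,v=p; a=cv2.resize(im[v-25:v+25,u-28:u+28],None,fx=7,fy=7,interpolation=cv2.INTER_CUBIC)
p=proj('top',[590,-115,125])[0].astype(int); u,v=p; b=cv2.resize(im2[v-25:v+25,u-28:u+28],None,fx=7,fy=7,interpolation=cv2.INTER_CUBIC)
cv2.imwrite('pics/c13.png',np.hstack([a,b]))
E
```

```text
slide [-27.1  -1.7  -2.2] turn 0.002 | at [ 509.6 -116.8  122.9] rpy [-3.135 -0.043 -3.074] t 24.3
[-0.49376637  0.20591875 -1.43476017]
```

View pics/c13.png

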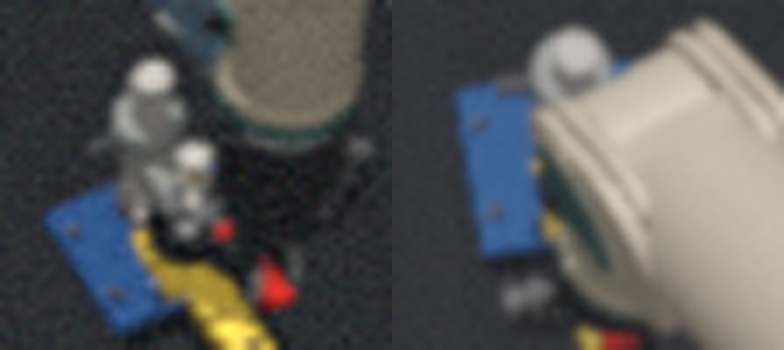

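Emit:
play_rows(slide=[[0,-1.5,-1.2],[-4,-1.7,-1.4],[-8,-1.7,-1.6]], turn=[0,0,0], fingers=[0,0,0])

```text
clock: 24.78
eef_pos: [518.4, -117.9, 124.2]
tool_rot: [-3.135, -0.042, -3.074]
force: [0.6, -0.2, -2.1]
width: 16.8
```

Emit:
play_rows(slide=[[-4,0,-0.2],[-7,0,-0.3],[-10,0,-0.5]], turn=[0,0,0], fingers=[0,0,0])

```text
clock: 25.15
eef_pos: [526.2, -118.0, 123.6]
tool_rot: [-3.134, -0.047, -3.075]
force: [-4.3, -2.1, -0.7]
width: 16.9
```

Emit:
play_rows(slide=[[-3,0,-0.2],[-5,0,-0.3],[-7,0,-0.4]], turn=[0,0,0], fingers=[0,0,0])

```text
clock: 25.52
eef_pos: [534.7, -117.0, 124.1]
tool_rot: [-3.135, -0.044, -3.074]
force: [0.9, 0.1, -0.6]
width: 16.6
```

Emit:
play_rows(slide=[[-1.5,0,0],[-3,0,0],[-3.5,0,0]], turn=[0,0,0], fingers=[0,0,0])

```text
clock: 25.9
eef_pos: [535.9, -116.8, 123.4]
tool_rot: [-3.135, -0.049, -3.074]
force: [-5.6, -1.3, -0.8]
width: 16.6
```

Emit:
play_rows(slide=[[-2,0,0],[-4,0,0],[-4,0,0]], turn=[0,0,0], fingers=[0,0,0])

```text
clock: 26.28
eef_pos: [536.0, -116.8, 122.4]
tool_rot: [-3.135, -0.057, -3.074]
force: [-8.2, -0.8, 1.5]
width: 16.5
```

Emit:
play_rows(slide=[[2,0,-0.5],[2,0,-0.5],[2,0,-0.5],[2,0,-15],[5,0,-50]], turn=[0,0,0,0,0], fingers=[0.2,0.45,0.45,0.45,0.45])

```text
clock: 26.9
eef_pos: [533.5, -116.4, 172.9]
tool_rot: [-3.135, -0.059, -3.074]
force: [0.1, -0.6, -0.2]
width: 38.4
```

Emit:
play_rows(slide=[[20,60,0],[40,120,0],[60,180,0],[60,240,20],[60,300,40]], turn=[0.05,0.1,0.15,0.19,0.19], fingers=[0.5,0.5,0.5,0.5,0.5])

```text
clock: 27.52
eef_pos: [452.1, 177.0, 136.9]
tool_rot: [-3.126, -0.053, 3.018]
force: [1.1, 0.0, -0.4]
width: 42.7
```

```bash
python3 meas.py 14; python3 - <<'E'
from h import *
for n in('side','top'):
    im=cv2.imread(f'pics/{n}14.png'); u,v=proj(n,[*st(-20),100])[0].astype(int); cv2.imwrite(f'pics/{n}14d.png',im[v-30:v+30,u-30:u+30])
a=[cv2.resize(cv2.imread(f'pics/{n}14d.png'),None,fx=6.5,fy=6.5,interpolation=cv2.INTER_CUBIC) for n in('side','top')]
cv2.imwrite('pics/c14.png',np.hstack(a)); to(500,150,150)
E
```

```text
top base 252 16.14527277018908 16.19364756811782 1.9053822233539819 [25.7 -0. ]
top spindlein 9 140.82557974767133 140.15862262378036 2.206200264121552 [-0.4  0.1]
top spindle12 41 135.64323926789302 132.543028279519 7.619853028413412 [-1.8 -0.2]
top armtop2 40 98.93821037887551 99.27313739723309 1.7459753714626305 [23.7  0.8]
top col 32 156.041179342634 155.82405451142841 2.2858558560899946 [53.9  0.2]
top handle 20 39.77784763955344 39.79997165475635 1.6305216214443596 [-78.2   0.6]
top 209 [683.  198.9] -3.5 grasp [608.2 203.5] 84.0 stand [103.8 305.2]
top 261 [666.4 307.4] 1.8 grasp [591.4 305.1] 116.0 stand [ 94.4 414.6]
top 291 [524.  401.1] 13.4 grasp [451.  383.8] 118.0 stand [-41.5 517.5]
[(np.int32(88), array([ 620.1, -121.6]), np.float64(0.04163492163894929), array([ 555.1, -124.3]), np.float64(-33.04299557083958), np.float64(30.990713711269944))]
side base 105 16.71818162912905 16.70423060237044 2.104670496487193 [22.3 29.9]
side spindlein 7 139.91856450968066 140.42609133254732 1.1159177673946596 [-0.3  1.1]
side spindle12 30 135.6148176066696 133.78258912839553 7.137078648010152 [-4.   0.7]
side armtop2 26 99.17019315275775 99.38741699327815 2.781129107531834 [20.1  5. ]
side col 29 154.84295435264653 153.57087882514662 4.0413209065937234 [49.  -0.3]
side handle 36 39.64440062145911 39.92178819496084 1.8507028155468532 [-63.3  -0.3]
side 131 [ 537.9 -124.3] -167.6 grasp [ 611.2 -108.2] 117.0 stand [-62.4  -7.7]
side 191 [667.1 198.4] -8.1 grasp [592.8 208.9] 115.0 stand [ 87.9 305.7]
side 227 [662.6 307.6] 2.7 grasp [587.7 304.1] 119.0 stand [ 90.6 415. ]
side 256 [521.9 401.1] 13.4 grasp [448.9 383.6] 119.0 stand [-43.6 517.6]
slide [-49.9 -17.9 -16.4] turn 0 | at [451.8 173.8 136.1] rpy [-3.124 -0.056  3.017] t 28.12
```

View pics/c14.png

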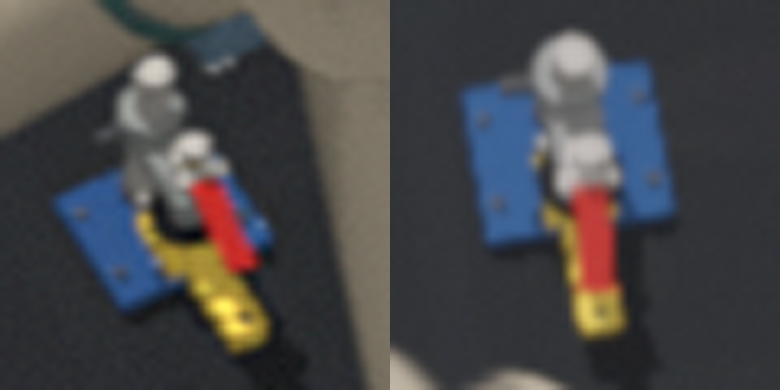

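```bash
python3 - <<'E'
from h import *
out=[]
for n in('top','side'):
    z=np.load(f'pics/{n}14.npz'); im,d=z['im'],z['d']; hsv=cv2.cvtColor(im,cv2.COLOR_BGR2HSV)
    m=cv2.inRange(hsv,(0,130,80),(9,255,255))|cv2.inRange(hsv,(171,130,80),(180,255,255))
    u,v=proj(n,[*st(-50),123])[0].astype(int); mm=np.zeros_like(m); mm[v-25:v+25,u-25:u+25]=m[v-25:v+25,u-25:u+25]
    ys,xs=np.nonzero(mm); P=onplane(n,np.c_[xs,ys],126.5); Q=np.array([instand(p) for p in P])
    C=cloud(n,np.nan_to_num(d))[ys,xs]; QC=np.array([instand(p) for p in C])
    k=np.polyfit(Q[:,0],Q[:,1],1); kz=np.polyfit(QC[:,0],C[:,2],1)
    print(n,len(xs),'x',Q[:,0].min(),Q[:,0].max(),'centre',Q.mean(0),'yaw slope',k,'z med',np.median(C[:,2]),'zslope',kz)
S=[s for s in shims(im=np.load('pics/topavg.npz')['im'])]
s=[s for s in S if abs(s[3][1]-383)<10][0]; print(s); to(s[3][0],s[3][1],60,np.pi+s[2])
E
```

```text
top 88 x -79.73491894207326 -20.222233811867316 centre [-49.05100703   2.95940709] yaw slope [-0.02136682  1.91134325] z med 112.8084650779989 zslope [5.35424047e-02 1.04963167e+02]
side 70 x -94.07491774605253 -22.500915314239254 centre [-58.68774299   9.59978377] yaw slope [-0.10157222  3.63873959] z med 111.79281819480127 zslope [-0.1749673  98.82650173]
(np.int32(291), array([523.95855785, 401.1248089 ]), np.float64(0.2333859724300395), array([450.99189114, 383.77933255]), np.float64(118.12789669550209))
slide [ 22.6 209.6  73.9] turn -0.358 | at [451.8 173.8 136.1] rpy [-3.124 -0.056  3.017] t 28.12
```

```bash
python3 - <<'E'
from h import *
np.set_printoptions(linewidth=250,precision=0,suppress=True)
for n in('side','top'):
    z=np.load(f'pics/{n}14.npz'); im,d=z['im'],z['d']; C=cloud(n,np.nan_to_num(d))[...,2]
    u,v=proj(n,[*st(-30),120])[0].astype(int); print(n,u,v); print(C[v-14:v+18,u-11:u+13])
    cv2.imwrite(f'pics/{n}14e.png',cv2.resize(im[v-20:v+24,u-24:u+24],None,fx=14,fy=13,interpolation=cv2.INTER_CUBIC))
E
```

```text
side 284 185
[[131. 138. 138. 138. 136. 125. 115.   3.  -0.   2.  -1.  -3.   3.   0.   3.   1.   3.   2.  -0.   0.   4.  -1.   2.   1.]
 [123. 127. 132. 129. 127. 115. 116. 113.  -1.   0.   2.   0.   4.   2.  -0.   0.   2.   3.   2.   3.   1.  -1.   2.   3.]
 [117. 122. 124. 124. 120. 116. 117. 113.   1.   3.  -0.  -1.  -1.   1.   4.   1.   1.   3.  -0.   5.   4.   1.   2.   2.]
 [117. 114. 118. 114. 113. 117. 115.   2.   5.   1.  -0.   3.   2.   2.   1.  -2.   3.   3.  -0.   3.   1.   3.   3.   3.]
 [117. 115. 113. 116. 117. 111. 113.   2.  -1.   2.   2.   3.  -1.   0.   1.   1.   3.   4.   5.  -1.   3.   3.   5.   3.]
 [113. 111. 113. 111. 115. 111. 103.  99.   3. 141.   1.   4.  -1.   0.  -1.   1.   3.   2.   3.  -0.   1.   1.   2.   2.]
 [105. 106. 108. 108. 105. 102.  97. 140. 140. 143. 139.   0.   2.   1.   4.   1.   0.  -2.   1.   2.   1.   1.   4.   5.]
 [ 99.  96.  98.  99. 101. 100.  97. 140. 140. 141. 138. 139.   1.   2.   1.   0.   2.   4.   3.   0.   4.   0.  -1.   2.]
 [ 89.  98.  97.  99.  98. 124. 128. 138. 139. 143. 145. 127.   1.   1.   1.  -0.  -3.   2.   2.   1.  
[... 6098 characters left out ...]
-1.   3.  31. 108. 106. 106. 107. 107.  39.  -1.   2.   1.   1.  -1.  -2.  -1.   1.]
 [  0.   0.   2.   3.   3.  -2.   1.   4.   2.  28. 104. 103. 105. 108. 104. 102.   3.   1.   1.   3.   4.   2.   2.  -1.]
 [  1.  -3.  -0.   3.   1.  -1.  -4.   2.  -2.   3.  41.  38.  42.  40.  42.  39.   2.  -0.   2.   1.   2.   0.   1.  -2.]
 [ -2.   2.   1.   4.   0.  -1.   1.   2.  -1.   2.  39.  42.  40.  42.  40.  40.   2.   2.  -2.  -1.   0.   2.   2.   4.]
 [ -0.   1.   1.   1.   1.  -2.  -4.   0.  -0.   1.  38.  40.  40.  42.  38.  42.   2.   6.   1.   1.   1.   1.   3.   2.]
 [  5.  -1.   3.  -2.   0.  -1.  -2.  -3.   3.   2.  39.  38.  40.  41.  40.  38.  39.  -1.   2.  -0.  -3.   3.   1.   2.]]
```

View pics/side14e.png

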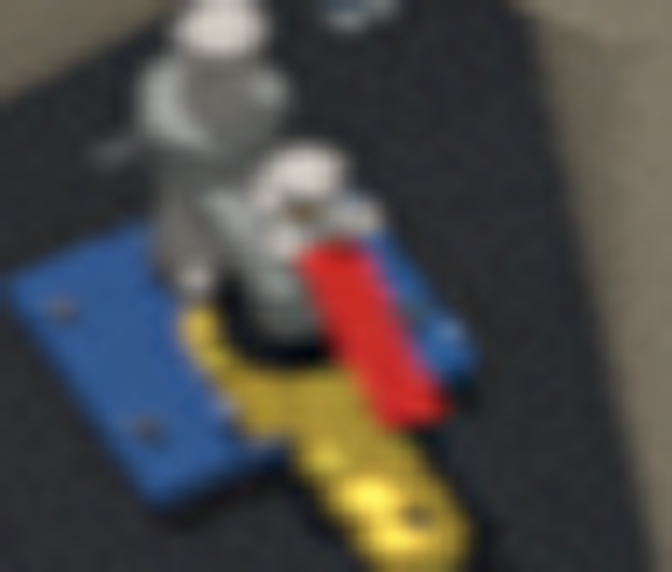

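View pics/top14e.png

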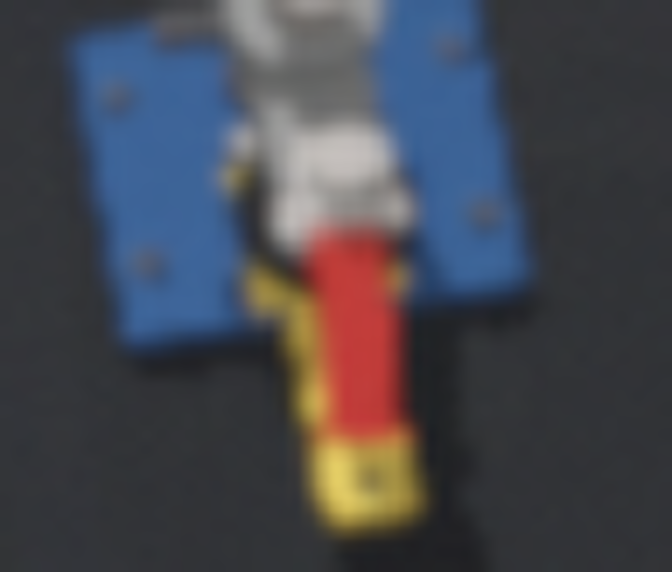

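```bash
python3 - <<'E'
from h import *
for n in('top','side'):
    z=np.load(f'pics/{n}14.npz'); im,d=z['im'],z['d']; hsv=cv2.cvtColor(im,cv2.COLOR_BGR2HSV)
    m=cv2.inRange(hsv,(0,130,80),(9,255,255))|cv2.inRange(hsv,(171,130,80),(180,255,255))
    C=cloud(n,np.nan_to_num(d))-[0,0,.9]
    u,v=proj(n,[*st(-50),115])[0].astype(int); mm=np.zeros_like(m); mm[v-20:v+20,u-20:u+20]=m[v-20:v+20,u-20:u+20]
    k=(mm>0)&(C[...,2]>98)
    P=C[k]; Q=np.array([instand(p) for p in P]); s=np.polyfit(Q[:,0],P[:,2],1); l=np.polyfit(Q[:,0],Q[:,1],1)
    L=Q[:,0]; print(n,k.sum(),'x',L.min(),L.max(),L.mean(),'z=',s,'tilt deg',np.degrees(np.arctan(s[0])),'y=',l)
E
```

```text
top 78 x -76.5241096149305 -19.809651648750428 -45.83201466107071 z= [  0.2963059  126.52745561] tilt deg 16.50486716317139 y= [-0.04575174  0.42675722]
side 64 x -81.12803949813889 -11.976816229704768 -51.500026433917995 z= [  0.24306021 124.76953839] tilt deg 13.661405342304397 y= [-0.04089891  1.82543702]
```

Emit:
play_rows(slide=[[10,60,0],[20,120,20],[23,180,40],[23,210,74],[23,210,74]], turn=[-0.09,-0.18,-0.27,-0.358,-0.358], fingers=[0.5,0.5,0.5,0.5,0.5])

```text
clock: 28.75
eef_pos: [448.5, 385.6, 57.4]
tool_rot: [3.138, -0.063, -2.905]
force: [0.1, -1.2, -0.2]
width: 42.7
```

Emit:
play_rows(slide=[[0,0,0]], turn=[0], fingers=[0.5])

```text
clock: 28.88
eef_pos: [449.0, 384.3, 57.5]
tool_rot: [3.139, -0.063, -2.907]
force: [0.6, -0.5, 1.1]
width: 42.5
```

```bash
python3 - <<'E'
from h import *
to(451,383.8,2.5,np.pi+.2334)
im,_=grab('side','side15'); u,v=proj('side',[480,385,5])[0].astype(int)
cv2.imwrite('pics/c15.png',cv2.resize(im[v-40:v+40,u-50:u+50],None,fx=6,fy=6,interpolation=cv2.INTER_CUBIC))
E
```

```text
slide [-5.3 -1.1 54.8] turn 0.001 | at [449.  384.3  57.5] rpy [ 3.139 -0.063 -2.907] t 28.88
```

View pics/c15.png

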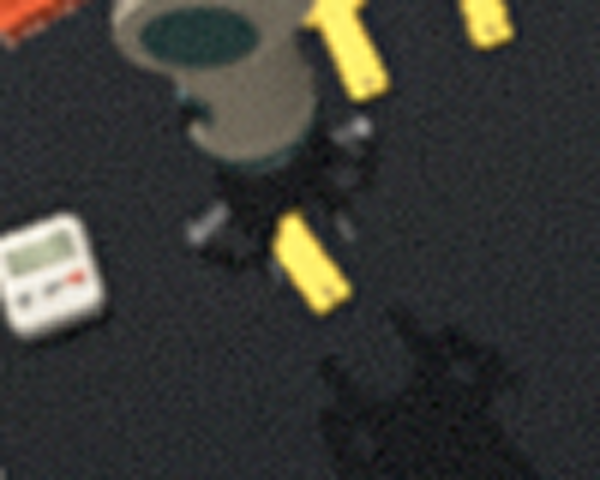

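Emit:
play_rows(slide=[[-3,-1,35],[-5,-1,50],[-5,-1,54],[-5,-1,54],[-5,-1,54]], turn=[0,0,0,0,0], fingers=[0.5,0.5,0.5,0.4,0])

```text
clock: 29.55
eef_pos: [451.1, 384.5, 4.7]
tool_rot: [3.138, -0.061, -2.907]
force: [-0.1, -0.1, 3.2]
width: 21.1
```

Emit:
play_rows(slide=[[0,0,0],[0,0,0],[0,0,-20],[0,0,-70]], turn=[0,0,0,0], fingers=[0,0,0,0])

```text
clock: 30.05
eef_pos: [454.2, 384.1, 74.5]
tool_rot: [3.14, -0.065, -2.906]
force: [0.6, 0.1, -0.9]
width: 21.2
```

```bash
python3 - <<'E'
from h import *
to(437,-337.5,90,np.pi)
E
```

```text
slide [ 185.5 -697.7   -4.5] turn 0.235 | at [454.2 384.1  74.5] rpy [ 3.14  -0.065 -2.906] t 30.05
```

Emit:
play_rows(slide=[[10,-40,-50],[25,-95,-80],[40,-150,-110],[56,-210,-115],[72,-270,-115]], turn=[0.05,0.1,0.15,0.2,0.235], fingers=[0,0,0,0,0])

```text
clock: 30.68
eef_pos: [455.2, 110.3, 195.4]
tool_rot: [-3.128, -0.06, 3.141]
force: [2.5, -1.3, -1.0]
width: 21.0
```

```bash
python3 - <<'E'
from h import *
to(437,-337.5,190,np.pi)
E
```

```text
slide [  17.5 -447.6   12.5] turn -0.001 | at [455.2 110.3 195.4] rpy [-3.128 -0.06   3.141] t 30.68
```

Emit:
play_rows(slide=[[2,-60,2],[4,-120,4],[7,-180,6],[9,-240,8],[12,-300,9]], turn=[0,0,0,0,0], fingers=[0,0,0,0,0])

```text
clock: 31.3
eef_pos: [442.8, -191.7, 192.5]
tool_rot: [-3.127, -0.059, 3.141]
force: [1.3, -0.2, -0.3]
width: 20.8
```

```bash
python3 - <<'E'
from h import *
to(437,-337.5,100,np.pi)
E
```

```text
slide [   0.3 -144.5   94.8] turn -0.0 | at [ 442.8 -191.7  192.5] rpy [-3.127 -0.059  3.141] t 31.3
```

Emit:
play_rows(slide=[[0,-60,10],[0,-120,30],[0,-144,80],[0,-144,95],[0,-144,95]], turn=[0,0,0,0,0], fingers=[0,0,0,0,0])

```text
clock: 31.92
eef_pos: [437.4, -335.3, 100.0]
tool_rot: [-3.129, -0.059, -3.14]
force: [0.5, 0.9, 0.5]
width: 21.0
```

```bash
python3 - <<'E'
from h import *
to(437,-337.5,13,np.pi)
im,_=grab('top','top16'); imS,_=grab('side','side16'); o=[]
for n,i in(('top',im),('side',imS)):
    u,v=proj(n,[476,-364,20])[0].astype(int); o.append(cv2.resize(i[v-35:v+35,u-40:u+40],(400,350),interpolation=cv2.INTER_CUBIC))
cv2.imwrite('pics/c16.png',np.hstack(o))
E
```

```text
slide [-4.8 -1.2 86.8] turn 0.001 | at [ 437.4 -335.3  100. ] rpy [-3.129 -0.059 -3.14 ] t 31.93
```

View pics/c16.png

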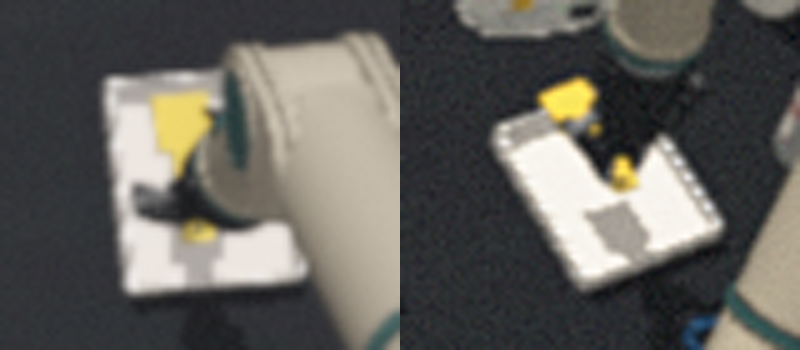

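Emit:
play_rows(slide=[[-2,-1,40],[-4,-1,75],[-5,-1,87],[-5,-1,87],[-5,-1,88]], turn=[0,0,0,0,0], fingers=[0,0,0,0,0.38])

```text
clock: 32.65
eef_pos: [440.5, -338.0, 15.0]
tool_rot: [-3.126, -0.053, -3.139]
force: [-0.3, 0.5, 0.8]
width: 32.7
```

Emit:
play_rows(slide=[[0,0,0],[0,0,0],[0,0,-30],[0,0,-90],[0,0,-150]], turn=[0,0,0,0,0], fingers=[0.38,0.38,0.38,0.5,0.5])

```text
clock: 33.28
eef_pos: [448.2, -335.4, 166.5]
tool_rot: [-3.126, -0.054, -3.139]
force: [1.2, -0.1, 1.1]
width: 42.7
```

```bash
python3 - <<'E'
from h import *
im,_=grab('top','top17'); imS,_=grab('side','side17')
for n,i in(('top',im),('side',imS)):
    for s in shims(n,8,im=i): print(n,s[0],s[1].round(1),np.degrees(s[2]).round(1),'grasp',s[3].round(1),s[4].round(0))
to(591.6,207.3,150,np.pi-.105)
E
```

```text
top 280 [666.2 199.4] -6.0 grasp [591.6 207.3] 118.0
top 273 [664.8 307.3] 2.2 grasp [589.9 304.5] 118.0
top 85 [ 538.8 -313.5] 45.2 grasp [ 486.  -366.8] 47.0
side 135 [ 513.9 -338.9] -0.7 grasp [ 438.9 -337.9] 111.0
side 130 [ 537.9 -124.3] -167.9 grasp [ 611.3 -108.6] 117.0
side 223 [665.7 199.1] -6.2 grasp [591.1 207.2] 119.0
side 230 [662.6 307.8] 2.6 grasp [587.7 304.4] 119.0
slide [-140.9  543.9    3.4] turn 0.108 | at [ 453.  -336.8  171.4] rpy [-3.12  -0.043 -3.139] t 33.38
```

Emit:
play_rows(slide=[[0,60,-15],[0,120,-15],[0,180,-15],[0,240,-15],[0,300,-15]], turn=[0,0,0,0,0.1], fingers=[0.5,0.5,0.5,0.5,0.5])

```text
clock: 34.0
eef_pos: [452.1, -35.0, 179.7]
tool_rot: [-3.115, -0.04, 3.041]
force: [0.9, 0.4, -0.0]
width: 42.7
```

Emit:
play_rows(slide=[[-30,50,0],[-60,105,0],[-90,160,20],[-115,210,40],[-135,235,60]], turn=[0,0,0,0,0], fingers=[0.5,0.5,0.5,0.5,0.5])

```text
clock: 34.62
eef_pos: [607.4, 188.2, 107.2]
tool_rot: [-3.118, -0.04, 3.045]
force: [0.5, -0.9, 0.4]
width: 42.7
```

```bash
python3 - <<'E'
from h import *
to(591.4,207.3,50,np.pi-.105)
E
```

```text
slide [15.4 18.9 57.5] turn 0.008 | at [607.4 188.2 107.2] rpy [-3.118 -0.04   3.045] t 34.62
```

Emit:
play_rows(slide=[[10,15,20],[15,19,50],[15,19,57],[15,19,57]], turn=[0.008,0.008,0.008,0.008], fingers=[0.5,0.5,0.5,0.5])

```text
clock: 35.12
eef_pos: [592.0, 206.6, 50.4]
tool_rot: [-3.117, -0.04, 3.036]
force: [-0.4, -0.5, 0.2]
width: 42.5
```

```bash
python3 - <<'E'
from h import *
to(591.4,207.3,3.5,np.pi-.105)
im,_=grab('side','side18'); u,v=proj('side',[620,205,5])[0].astype(int)
cv2.imwrite('pics/c18.png',cv2.resize(im[v-40:v+40,u-50:u+50],None,fx=6,fy=6,interpolation=cv2.INTER_CUBIC))
E
```

```text
slide [-1.2  1.7 46.8] turn -0.0 | at [592.  206.6  50.4] rpy [-3.117 -0.04   3.036] t 35.12
```

View pics/c18.png

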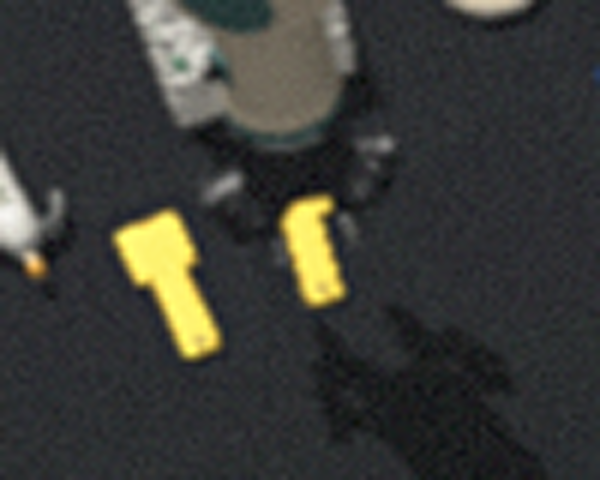

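Emit:
play_rows(slide=[[-1,1.5,30],[-1,1.5,43],[-1,1.5,47],[-1,1.5,47],[-1,1.5,47]], turn=[0,0,0,0,0], fingers=[0.5,0.5,0.5,0.4,0])

```text
clock: 35.8
eef_pos: [592.5, 207.7, 5.3]
tool_rot: [-3.118, -0.038, 3.036]
force: [0.6, 0.0, 0.2]
width: 21.3
```

Emit:
play_rows(slide=[[0,0,0],[0,0,0],[0,0,-20],[0,0,-70],[20,-20,-120]], turn=[0,0,0,0,0], fingers=[0,0,0,0,0])

```text
clock: 36.42
eef_pos: [576.3, 194.1, 128.9]
tool_rot: [-3.121, -0.036, 3.037]
force: [0.3, -1.3, 0.6]
width: 21.0
```

```bash
python3 - <<'E'
from h import *
to(440,60,190,np.pi); to(437,-390,190,np.pi)
E
```

```text
slide [ 123.7 -148.8  -53.7] turn -0.105 | at [576.3 194.1 128.9] rpy [-3.121 -0.036  3.037] t 36.42
slide [  79.6 -596.5  -46.1] turn -0.105 | at [576.3 194.1 128.9] rpy [-3.121 -0.036  3.037] t 36.42
```

Emit:
play_rows(slide=[[40,-40,-25],[80,-75,-45],[110,-110,-54],[124,-160,-54],[120,-220,-54]], turn=[-0.04,-0.08,-0.105,-0.105,-0.105], fingers=[0,0,0,0,0])

```text
clock: 37.05
eef_pos: [435.4, -11.6, 193.3]
tool_rot: [-3.124, -0.035, -3.138]
force: [2.1, -0.8, 0.3]
width: 20.8
```

```bash
python3 - <<'E'
from h import *
to(437,-391,190,np.pi)
E
```

```text
slide [-2.000e-01 -3.793e+02  1.000e+01] turn 0.004 | at [435.4 -11.6 193.3] rpy [-3.124 -0.035 -3.138] t 37.05
```

Emit:
play_rows(slide=[[0,-60,0],[0,-120,0],[0,-180,0],[0,-240,10],[0,-300,10]], turn=[0,0,0,0,0], fingers=[0,0,0,0,0])

```text
clock: 37.67
eef_pos: [436.0, -313.6, 189.5]
tool_rot: [-3.124, -0.035, -3.137]
force: [1.9, -0.3, 0.5]
width: 20.9
```

```bash
python3 - <<'E'
from h import *
to(437,-391,80,np.pi)
E
```

```text
slide [ -4.5 -75.4 110.8] turn 0.004 | at [ 436.  -313.6  189.5] rpy [-3.124 -0.035 -3.137] t 37.67
```

Emit:
play_rows(slide=[[0,-50,20],[-2,-75,60],[-4,-75,105],[-4,-75,111],[-4,-75,111]], turn=[0,0,0,0,0], fingers=[0,0,0,0,0])

```text
clock: 38.3
eef_pos: [437.4, -390.2, 81.2]
tool_rot: [-3.123, -0.034, -3.136]
force: [0.7, -0.6, -1.2]
width: 20.7
```

```bash
python3 - <<'E'
from h import *
to(437,-391,14,np.pi)
imS,_=grab('side','side19'); u,v=proj('side',[476,-364,20])[0].astype(int)
cv2.imwrite('pics/c19.png',cv2.resize(imS[v-35:v+35,u-40:u+40],(640,560),interpolation=cv2.INTER_CUBIC))
E
```

```text
slide [-1.8  0.5 67.1] turn 0.005 | at [ 437.4 -390.2   81.2] rpy [-3.123 -0.034 -3.136] t 38.3
```

View pics/c19.png

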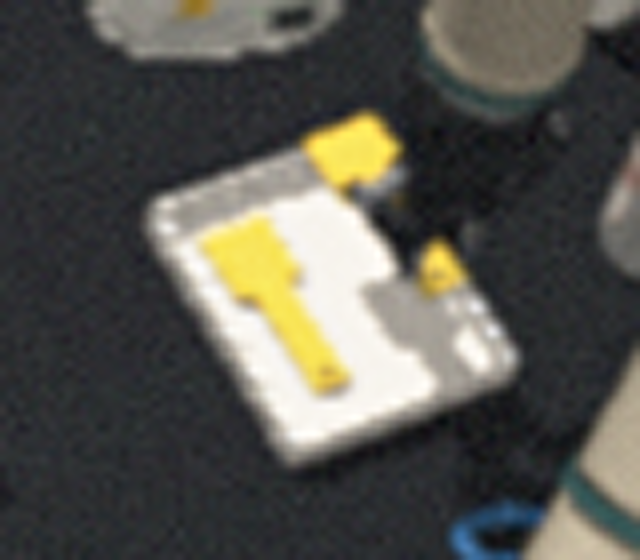

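Emit:
play_rows(slide=[[-1,0.5,35],[-2,0.5,60],[-2,0.5,67],[-2,0.5,67],[-2,0.5,67]], turn=[0,0,0,0,0], fingers=[0,0,0,0,0.38])

```text
clock: 38.98
eef_pos: [438.9, -391.9, 16.4]
tool_rot: [-3.121, -0.031, -3.136]
force: [0.4, -0.2, -0.3]
width: 32.3
```

Emit:
play_rows(slide=[[0,0,0],[0,0,0],[0,0,-30],[0,0,-90],[0,0,-150]], turn=[0,0,0,0,0], fingers=[0.38,0.38,0.38,0.5,0.5])

```text
clock: 39.6
eef_pos: [443.2, -388.5, 167.8]
tool_rot: [-3.121, -0.031, -3.136]
force: [0.5, -1.3, 0.0]
width: 42.8
```

Emit:
play_rows(slide=[[0,60,-10],[0,120,-15],[0,180,-15],[0,240,-15],[0,300,-15]], turn=[0,0,0,0,0], fingers=[0.5,0.5,0.5,0.5,0.5])

```text
clock: 40.22
eef_pos: [441.8, -86.5, 177.1]
tool_rot: [-3.121, -0.03, -3.136]
force: [1.1, 0.6, 0.1]
width: 42.7
```

```bash
python3 - <<'E'
from h import *
im,_=grab('top','top20'); imS,_=grab('side','side20')
for n,i in(('top',im),('side',imS)):
    for s in shims(n,8,im=i): print(n,s[0],s[1].round(1),np.degrees(s[2]).round(1),'grasp',s[3].round(1),s[4].round(0))
to(590.2,304.3,150,np.pi+.040)
E
```

```text
top 271 [665.1 307.5] 2.5 grasp [590.2 304.3] 118.0
top 158 [ 514.2 -392.1] -0.3 grasp [ 439.2 -391.8] 103.0
top 160 [ 515.2 -337.3] 0.4 grasp [ 440.2 -337.9] 104.0
side 124 [ 519.4 -392.8] -0.3 grasp [ 444.4 -392.4] 97.0
side 135 [ 513.9 -338.9] -0.7 grasp [ 438.9 -337.9] 111.0
side 228 [662.6 307.6] 2.4 grasp [587.6 304.4] 119.0
slide [-155.5  382.8   16.7] turn -0.022 | at [442.2 -80.8 177.7] rpy [-3.124 -0.029 -3.124] t 40.33
```

Emit:
play_rows(slide=[[0,60,0],[-20,115,0],[-50,165,0],[-80,215,0],[-110,265,10]], turn=[-0.022,-0.022,-0.022,-0.022,-0.022], fingers=[0.5,0.5,0.5,0.5,0.5])

```text
clock: 40.95
eef_pos: [548.8, 187.2, 160.6]
tool_rot: [-3.125, -0.027, -3.103]
force: [1.6, -0.9, 0.8]
width: 42.5
```

```bash
python3 - <<'E'
from h import *
to(590,304.3,50,np.pi+.041)
E
```

```text
slide [-48.7 117.2 107.4] turn -0.002 | at [548.8 187.2 160.6] rpy [-3.125 -0.027 -3.103] t 40.95
```

Emit:
play_rows(slide=[[-20,50,20],[-45,100,45],[-49,117,90],[-49,117,107],[-49,117,107]], turn=[0,0,0,0,0], fingers=[0.5,0.5,0.5,0.5,0.5])

```text
clock: 41.58
eef_pos: [589.8, 301.8, 49.3]
tool_rot: [-3.122, -0.03, -3.104]
force: [0.6, -1.0, 0.7]
width: 42.5
```

```bash
python3 - <<'E'
from h import *
to(590,304.3,3.5,np.pi+.041)
im,_=grab('side','side21'); u,v=proj('side',[620,305,5])[0].astype(int)
cv2.imwrite('pics/c21.png',cv2.resize(im[v-40:v+40,u-50:u+50],None,fx=6,fy=6,interpolation=cv2.INTER_CUBIC))
E
```

```text
slide [-1.7  3.4 45.7] turn -0.003 | at [589.8 301.8  49.3] rpy [-3.122 -0.03  -3.104] t 41.58
```

View pics/c21.png

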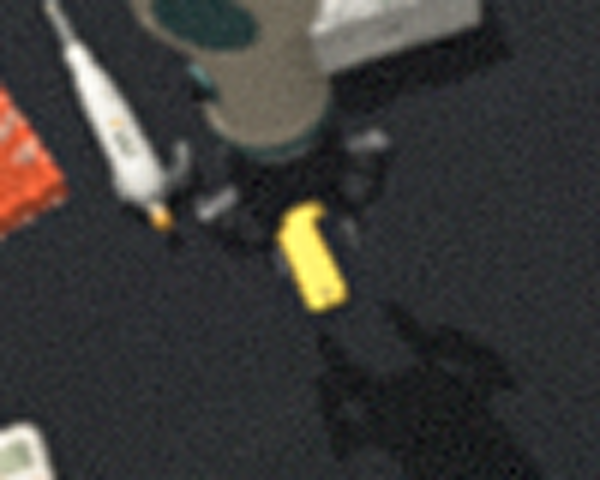

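Emit:
play_rows(slide=[[-1,2.5,30],[-1.5,2.5,42],[-1.5,2.5,46],[-1.5,2.5,46],[-1.5,2.5,46]], turn=[0,0,0,0,0], fingers=[0.5,0.5,0.5,0.4,0])

```text
clock: 42.25
eef_pos: [591.7, 304.4, 6.2]
tool_rot: [-3.125, -0.025, -3.104]
force: [0.9, 0.9, -0.2]
width: 20.8
```

Emit:
play_rows(slide=[[0,0,0],[0,0,0],[0,0,-20],[0,0,-70],[20,-20,-120]], turn=[0,0,0,0,0], fingers=[0,0,0,0,0])

```text
clock: 42.88
eef_pos: [576.0, 287.9, 129.5]
tool_rot: [-3.128, -0.024, -3.103]
force: [0.3, -0.8, 0.7]
width: 20.3
```

```bash
python3 - <<'E'
from h import *
to(440,60,190,np.pi); to(437,-390,190,np.pi)
E
```

```text
slide [ 146.  -223.3  -54. ] turn 0.038 | at [576.  287.9 129.5] rpy [-3.128 -0.024 -3.103] t 42.88
slide [ 166.3 -672.8  -47.3] turn 0.038 | at [576.  287.9 129.5] rpy [-3.128 -0.024 -3.103] t 42.88
```

Emit:
play_rows(slide=[[40,-40,-25],[80,-80,-45],[110,-125,-54],[135,-175,-54],[148,-230,-54]], turn=[0.038,0.038,0.038,0.038,0.038], fingers=[0,0,0,0,0])

```text
clock: 43.5
eef_pos: [437.3, 52.2, 191.6]
tool_rot: [-3.126, -0.021, -3.139]
force: [1.4, -1.0, 0.3]
width: 20.5
```

```bash
python3 - <<'E'
from h import *
to(437,-364,190,np.pi); print(ctrl.read_state()['width'])
E
```

```text
slide [   1.4 -416.1    8.2] turn 0.003 | at [437.3  52.2 191.6] rpy [-3.126 -0.021 -3.139] t 43.5
20.530829637158213
```

Emit:
play_rows(slide=[[0,-62,0],[0,-124,0],[0,-186,0],[1,-248,5],[1,-310,5]], turn=[0,0,0,0,0], fingers=[0,0,0,0,0])

```text
clock: 44.12
eef_pos: [437.0, -259.9, 192.7]
tool_rot: [-3.125, -0.02, -3.139]
force: [1.4, 0.9, -0.3]
width: 20.2
```

```bash
python3 - <<'E'
from h import *
to(437,-364,90,np.pi); print(ctrl.read_state()['width'])
E
```

```text
slide [  -1.7 -102.4  104.4] turn 0.003 | at [ 437.  -259.9  192.7] rpy [-3.125 -0.02  -3.139] t 44.12
20.185465104046635
```

Emit:
play_rows(slide=[[0,-60,20],[-1,-100,60],[-2,-102,100],[-2,-102,104],[-2,-102,104]], turn=[0,0,0,0,0], fingers=[0,0,0,0,0])

```text
clock: 44.75
eef_pos: [438.5, -362.9, 91.9]
tool_rot: [-3.124, -0.018, -3.137]
force: [-0.0, -0.1, 0.1]
width: 20.4
```

```bash
python3 - <<'E'
from h import *
to(437,-364,24,np.pi)
imS,_=grab('side','side22'); u,v=proj('side',[476,-364,20])[0].astype(int)
cv2.imwrite('pics/c22.png',cv2.resize(imS[v-35:v+35,u-40:u+40],(640,560),interpolation=cv2.INTER_CUBIC))
E
```

```text
slide [ 0.2  0.1 68. ] turn 0.005 | at [ 438.5 -362.9   91.9] rpy [-3.124 -0.018 -3.137] t 44.75
```

View pics/c22.png

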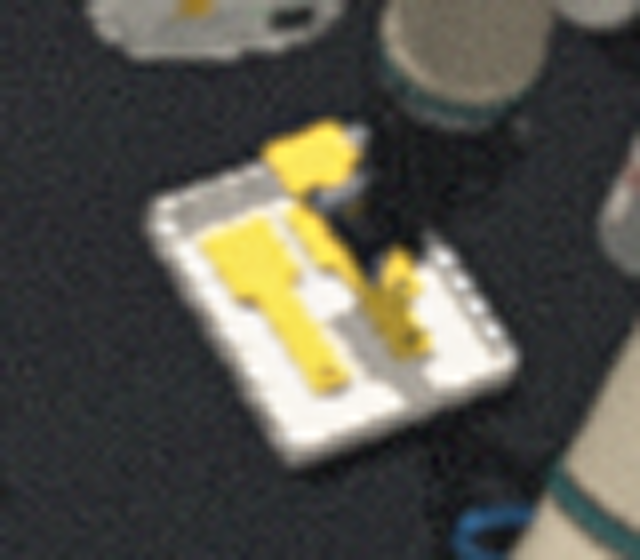

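Emit:
play_rows(slide=[[0,0,35],[0,0,60],[0,0,69],[0,0,70],[0,0,70]], turn=[0,0,0,0,0], fingers=[0,0,0,0,0.38])

```text
clock: 45.42
eef_pos: [438.7, -364.7, 23.8]
tool_rot: [-3.122, -0.016, -3.137]
force: [0.5, 0.4, -0.6]
width: 32.5
```

Emit:
play_rows(slide=[[0,0,0],[0,0,0],[0,0,-30],[0,0,-90],[0,0,-150]], turn=[0,0,0,0,0], fingers=[0.38,0.38,0.38,0.5,0.5])

```text
clock: 46.05
eef_pos: [440.8, -361.6, 175.3]
tool_rot: [-3.123, -0.016, -3.136]
force: [0.8, -0.9, 1.5]
width: 43.1
```

Emit:
play_rows(slide=[[0,60,-10],[0,120,-15],[0,180,-15],[0,240,-15],[0,300,-15]], turn=[0,0,0,0,0], fingers=[0.5,0.5,0.5,0.5,0.5])

```text
clock: 46.68
eef_pos: [439.3, -59.6, 185.2]
tool_rot: [-3.123, -0.015, -3.137]
force: [1.3, 0.8, 0.6]
width: 42.8
```

Emit:
play_rows(slide=[[0,60,0],[0,120,0],[0,180,0],[0,240,0],[0,240,0]], turn=[0,0,0,0,0], fingers=[0.5,0.5,0.5,0.5,0.5])

```text
clock: 47.3
eef_pos: [437.5, 186.9, 181.5]
tool_rot: [-3.128, -0.013, -3.127]
force: [0.1, -0.5, 0.5]
width: 42.3
```

```bash
python3 meas.py 23; python3 - <<'E'
from h import *
o=[]
for n in('side','top'):
    im=cv2.imread(f'pics/{n}23.png'); a,b=(230,120) if n=='side' else (235,130)
    o.append(cv2.resize(im[b:b+140,a:a+160],(400,350),interpolation=cv2.INTER_CUBIC))
cv2.imwrite('pics/c23.png',np.hstack(o))
for n in('top','side'):
    z=np.load(f'pics/{n}23.npz'); im,d=z['im'],z['d']; hsv=cv2.cvtColor(im,cv2.COLOR_BGR2HSV)
    m=cv2.inRange(hsv,(0,130,80),(9,255,255))|cv2.inRange(hsv,(171,130,80),(180,255,255))
    C=cloud(n,np.nan_to_num(d))-[0,0,.9]
    u,v=proj(n,[*st(-50),115])[0].astype(int); mm=np.zeros_like(m); mm[v-20:v+20,u-20:u+20]=m[v-20:v+20,u-20:u+20]
    k=(mm>0)&(C[...,2]>98)
    P=C[k]; Q=np.array([instand(p) for p in P]); s=np.polyfit(Q[:,0],P[:,2],1); L=Q[:,0]; print(n,k.sum(),'x',L.min(),L.max(),L.mean(),'z=',s)
E
```

```text
top base 252 16.30846197956157 16.154667985921694 2.1230387832862783 [25.9  0.3]
top spindlein 9 140.14592138633066 139.68935783429723 1.5980587053284978 [-0.3  0.1]
top spindle12 41 135.38462945497986 132.7530387682832 7.371092266071508 [-1.9 -0.1]
top armtop2 40 99.0746348010872 99.37943233509903 2.082354690192101 [23.7  0.8]
top col 32 155.37879918140106 155.539388744677 2.230745316533722 [54.   0.1]
top handle 20 39.982194337278315 39.895881727277114 1.390059478828183 [-78.4  -0.2]
top 481 [ 513.6 -363.3] 3.4 grasp [ 438.7 -367.8] 107.0 stand [-102.5 -244.5]
[(np.int32(88), array([ 620.1, -121.6]), np.float64(0.04163492163894929), array([ 555.1, -124.3]), np.float64(-33.04299557083958), np.float64(30.990713711269944))]
side base 101 16.296277365997412 16.5399255776966 2.0252796325850375 [23.2 32.3]
side spindlein 9 138.98018613868544 136.34569982327304 7.086009100638636 [-0.6  1.4]
side spindle12 31 136.47806487084563 133.14597271695723 7.1791526151013 [-4.1  0.7]
side armtop2 26 99.64870571345011 99.67571218434333 2.2820041115209233 [18.9  5.7]
side col 8 152.16531475514103 151.06336935435672 3.470999548739199 [41.7 -0.1]
side handle 32 40.77378094993912 40.508623546978065 1.4271591799385002 [-61.9   0.2]
side 131 [ 537.9 -124.3] -167.6 grasp [ 611.2 -108.2] 117.0 stand [-62.4  -7.7]
top 78 x -76.41971975470675 -19.121308216118834 -45.81856291729268 z= [  0.27997968 125.71116882]
side 64 x -82.00925487298097 -11.847096059293422 -51.34383084612672 z= [  0.24336992 124.44503294]
```

View pics/c23.png

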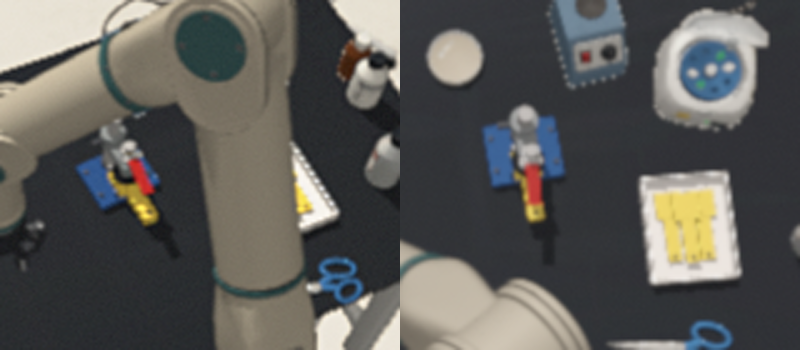

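```bash
python3 - <<'E'
from h import *
print(ctrl.finish_job())
E
```

```text
the job is handed in; nothing more can be done
None
```

I packed the gap with three shim plates, snapped the clip onto the spindle groove, put the three spare plates in the white tray, and handed the job in at about 48 s of the 210 s. I'm least sure about the plate count.

- **Plate count:** the gap measured about 14 mm. Two plates lifted the foot only about 2 mm, which I did not count as "clearly, a few millimetres". I added a third, which puts the lift at about 10 mm. If a 2 mm lift would have been enough, that is one plate too many.
- **Plates home:** each plate was pushed until it stopped firmly against the dowels, at 6 to 15 N. The top plate measured at 39 mm, where three stacked plates should be, and the top of the spindle at 138.5 to 139 mm. I did not see the contact with the dowels directly, only felt it and saw the handles lined up.
- **Clip:** the push force rose to about 4 N, dropped to zero, then met a firm stop at 5 to 8 N, which I read as the snap and the seat. The pictures put the seat within about 2 mm of the spindle axis, at groove height. After I let go, the handle drooped about 14 to 16°. That is about the play I would expect of a 6 mm clip in an 11 mm groove, but the clip is not level.
- **Tray and other items:** the last top picture shows two plates side by side in the tray and the third resting on both. I did not go near the petri dish, bottle or timer.
- **Tool tilt:** the tool leaned by up to about 3.5° from the pushing, but no grasp or placement went wrong because of it.

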